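Release a length bar from the screw clamp and put it away

ROBOT

A 6-joint arm with a two-finger parallel gripper is mounted at the origin on a cart in front of the work surface, level with it; the furniture and walls round the work are solid. World frame = base frame: x ahead of the robot, y to its left, z up, the work surface at z = 0. Lengths are in m, angles in rad, forces in N, time in s.
With the tool pointing down it reaches from about 0.375 to 0.9 m from the base axis. Payload 3.1 kg.
Tool frame: the origin (TCP) lies at the very end of the fingers, on their centre line; the grasp point (between the pads) lies 19 mm behind it; y points along the fingers, x is the direction in which the jaws open and shut, and the axes are right-handed (so a half turn about y gives the same grasp; the last joint's range is limited). The gripper opens to 87 mm and grips with 3 to 60 N. Pads are 19 mm wide; open, the fingers measure 117 mm over their backs; the gripper's body (75 mm by 190 mm) begins 51 mm behind the grasp point.
Start: joints at [-0.178, 0.527, 1.433, -0, 1.181, -0.178], TCP at [0.625, 0, 0.194] pointing down, gripper open.
Joint ranges: [-3.08, 3.08], [-0.75, 2.2], [0.22, 2.44], [-1.43, 4.57], [0, 2.65], [-2.85, 2.85]. Speed limits (rad/s): [2.79, 2.79, 3.14, 3.14, 3.14, 3.14].

INTERFACE

Orientations are given as a unit quaternion [x, y, z, w].
In Python, from rig import robot gives the robot as it stands.
- The arm moves only by the shell command python3 -m creep 'ROWS' [FORCE]. ROWS is JSON, a list of rows, each a list of 3 entries, a list of its own where there are three numbers: the shift along the tool's x, y, z in mm, then the turn about the tool's y in rad, then the opening, from 0 (shut) to 1 (fully open). A call has 1 to 8 rows; each row shifts and turns the commanded pose from where the row before left it, along the tool's axes as they then stand; what a row does not reach is not made up. A row lasts 1/10 s, in which the tool goes at most 50 mm and 8.59 degrees, less where a joint would pass 70% of its speed; a pose out of reach is approached as far as the arm can. A call with a gripper value outside its range is refused whole. The fingers move at their own pace and stop on an object; FORCE is the grip in N (left out, the last holds). Time passes only in rows, so rows that do not move let the fingers close. It gives the time, the measured TCP pose, the force and the opening at its end, in the units of the state.
- robot.get_obs(): the state, without advancing time (a new reading comes with each control period).
- robot.camera(name): name is "scene" or "side" or "wrist"; returns a dict with "pixels" (480x640x3 uint8, red, green, blue), "fx", "fy", "cx", "cy" (pixels), "position" and "rotation" of the camera in the world. Camera axes: x right, y up, looking along -z (the intrinsics and any distortion apply to the point x, -y, -z); pixel columns grow to the right and rows downward; lengths in m; the calibration is good to about 2 mm. A picture is of the moment at which its call begins. There is no depth.
- robot.hand_in(): hands the job in, once; it reports no verdict.
The state is a dict: "time": time; "q": joint angles; "joint_velocities": joint speeds; "joint_torque": joint torques, N m; "position": TCP position; "tool_rot": TCP orientation; "ft_force": force on the tool from outside, world axes, zero at the start; "moment": the same for the moment, N m; "grip_width": finger opening in m.
Only numpy, scipy, OpenCV 4.12 (cv2) and the standard library are available. Lean on these libraries where they do the work, as an engineer would, in place of code of your own. Each camera call takes 0.05 s, during which the arm holds its last target.

TASK

Turn the black handwheel of the screw clamp anticlockwise, letting your hand rise with the spindle, until the hold-down pad stands about 20 mm clear above the long steel length bar. Then lift the bar straight up off its rests, draw it out from under the pad without forcing it against the pad, and lay it gently, without dropping it, flat in the middle of the free part of the wooden tray, parallel to the short bar lying there. Leave the clamp open, and do not disturb the short bar, the V-block or the loupe.

Things in the scene. Friction and masses are not known exactly. Their poses are not given: they have to be found in the camera images.
- clamp: Grey bench screw clamp, fixed; base plate x -110 to +125, y +-40 mm, top 17.5 mm above the table. Origin at table height under the centre of the bar's place; x runs along the bar towards the column, z up. Spindle axis vertical at x = +63, y = 0 mm. Column at x 95 to 123 mm, 138 mm high.
- bar_place (a point): Middle of the bar's place in the clamp, 26 mm above the table (bar's underside); axes as the clamp. Steel rests 22 mm long at x = -55 and +40 mm have side lips 6 mm high out to y = +-20 mm, 2 mm play each side; between them the bar's sides are free. Stops 8 mm high, inner faces at x = +-77.5 mm: lift the bar over 8 mm (say 13) to draw it out towards -x.
- clamp_arm (a point): Top of the clamp arm's round boss on the spindle axis, 140 mm above the table; axes as the clamp. Boss radius 22 mm, 36 mm high; the arm, 40 mm wide, top at 135 mm and underside at 107 mm, runs from it to the column in +x.
- wheel_center (a point): Centre of the handwheel at half height, 176 mm above the table when fully down: black solid disc wheel with ribbed rim, white index dot and steel centre, 60 mm in diameter, 16 mm high, on a 14 mm steel spindle, axis vertical. 28 mm of space under the rim down to the clamp arm when fully down. Turns and rises with the wheel.
- handwheel (a joint): Wheel angle in rad, 0 fully down to 4.8 fully up; grows anticlockwise seen from above. Quick-thread screw: wheel, spindle and pad rise 8 mm per rad (20 mm is 2.5 rad). At 0 the pad is 0.5 mm above the bar. Starts at 0 to 0.4. Turning takes about 0.26 N m; it stays where left. A push or pull over 30 N along the axis may make it run.
- spindle: Brass hold-down pad, 24 mm in diameter, 11 mm high, on the spindle's lower end. Origin at the centre of its lower face; this is 52.5 mm above the table when fully down. It rises with the wheel but does not turn.
- length_bar: Plain steel length bar 18 x 150 x 26 mm (x, y, z), about 0.44 to 0.71 kg, loose; origin at the centre of its underside, long axis along its y. At the start it lies in the clamp along the clamp's x axis; its end towards the column is under the pad. Take it by its long sides (18 mm apart).
- tray: Low open tray of light wood with blue lining, fixed, 150 x 210 x 20 mm (x, y, z) outside, walls 6 mm thick, inner floor 6 to 7 mm above the table. Origin under its centre; its long side is along its y. The free part is the side from its centre towards its -x; the short bar lies on its +x side. The middle of the free part is about x = -20 mm, y = 0.
- short_bar: Plain steel length bar 18 x 90 x 26 mm (x, y, z), loose, lying in the tray along the tray's y at about x = +50 mm; origin at the centre of its underside. A bystander.
- v_block: Ground steel V-block 40 x 42 x 34 mm standing on the table, loose; origin at the centre of its underside. A bystander.
- eye_loupe: Black eye loupe, 33 mm in diameter, 32 mm high, standing on the table, loose; origin at the centre of its underside. A bystander.
Not all that is in view belongs to the job. There is more than one size of the length_bar; the job needs the larger.

How it is judged:
By the outcome, as a careful person would: the job done as asked, in the order asked, and still so for the second after the job is handed in, with the robot touching nothing.
It also fails if it takes over 72 s, if anything falls off the work surface, if the arm or the gripper's body presses on something with over 40 N, if the wrist force passes 120 N, or if a joint passes its speed limit or range.

## Working session

There is one attempt and no reset: what is moved stays moved. The work goes in short steps, Python scripts to look and compute and a shell command to move; the robot and the scene stay as the last step left them, time stands still between calls to the robot, and variables do not carry over. Pictures are saved under pics/ and viewed, and the job is handed in when it is done.

```bash
ls; mkdir -p pics
python3 - <<'E'
from rig import robot
import cv2
o=robot.get_obs()
for k,v in o.items(): print(k,v)
for n in ["scene","side","wrist"]:
    c=robot.camera(n); cv2.imwrite(f"pics/{n}0.png",c["pixels"][:,:,::-1])
    print(n,{k:v for k,v in c.items() if k!="pixels"})
E
```

```text
pics
time 0.0
q [-1.78486526e-01  5.28489639e-01  1.43388424e+00 -3.01499880e-05
  1.18136264e+00 -1.78498204e-01]
joint_velocities [ 0.00028948  0.00036763  0.00041407 -0.00107395 -0.00036189 -0.00102569]
joint_torque [-5.45745443e-04 -4.40045428e+01 -1.76593530e+01  6.32597599e-02
  5.83207863e-02 -1.53719384e-04]
position [6.24223883e-01 1.68444620e-04 1.93363003e-01]
tool_rot [-0.7069815   0.00073949  0.00075587  0.70723125]
ft_force [-0.10115094 -0.25630221  0.83508933]
moment [-0.00286162 -0.01954231  0.03363237]
grip_width 0.08711887044447959
scene {'fx': 589.0662912920126, 'fy': 589.0662912920126, 'cx': 318.54410501726744, 'cy': 230.22525167211228, 'position': array([-0.09380441, -0.51351156,  0.61727052]), 'rotation': array([ 0.43894617, -0.21953304, -0.38025951,  0.78392232])}
side {'fx': 436.42079024474265, 'fy': 436.42079024474265, 'cx': 324.9258665733747, 'cy': 238.3115516664675, 'position': array([0.51597   , 0.74704656, 0.49432493]), 'rotation': array([ 7.43053452e-04,  5.35759296e-01,  8.44216357e-01, -1.61297099e-02])}
wrist {'fx': 408.79239994120707, 'fy': 408.79239994120707, 'cx': 320.41482320760076, 'cy': 239.97898767115132, 'position': array([0.62565373, 0.07162362, 0.38248878]), 'rotation': array([-1.28669057e-01,  1.19579196e-03, -3.49582357e-04,  9.91686806e-01])}
```

View pics/scene0.png

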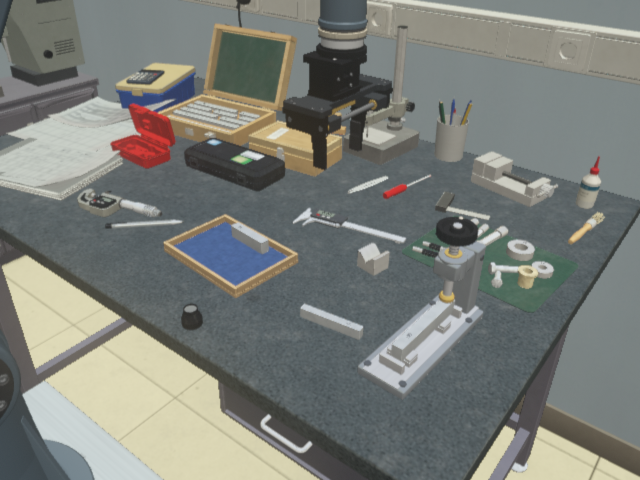

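View pics/side0.png

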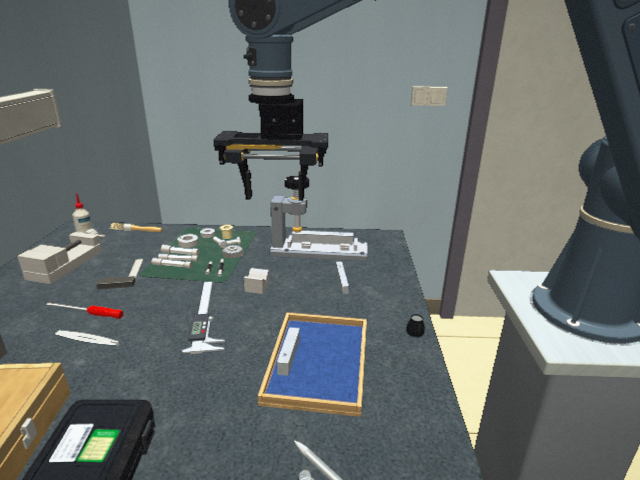

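View pics/wrist0.png

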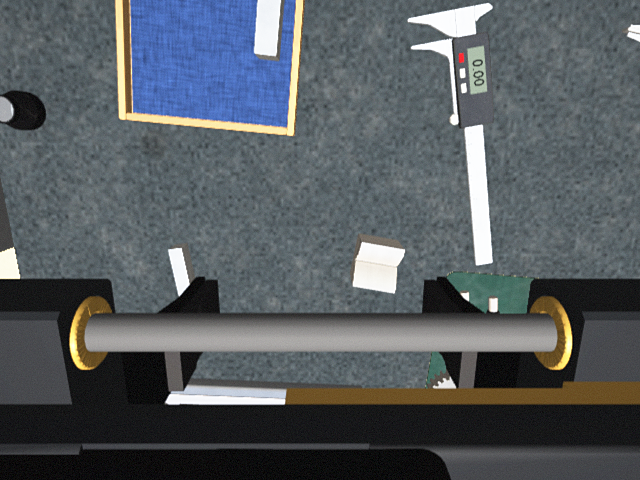

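```bash
cat > h.py <<'E'
import numpy as np, cv2
from scipy.spatial.transform import Rotation as R
from rig import robot
def cam(n): return robot.camera(n)
def ray(c,u,v):
    d=np.array([(u-c["cx"])/c["fx"],-(v-c["cy"])/c["fy"],-1.]); return c["position"],R.from_quat(c["rotation"]).apply(d)
def onz(c,u,v,z):
    p,d=ray(c,u,v); return p+d*(z-p[2])/d[2]
def proj(c,P):
    x=R.from_quat(c["rotation"]).inv().apply(np.array(P)-c["position"]); return np.array([c["cx"]+c["fx"]*x[0]/-x[2], c["cy"]-c["fy"]*x[1]/-x[2]])
def tri(cs,px):
    A=0;b=0
    for c,(u,v) in zip(cs,px):
        p,d=ray(c,u,v); d=d/np.linalg.norm(d); M=np.eye(3)-np.outer(d,d); A=A+M; b=b+M@p
    return np.linalg.solve(A,b)
def crop(c,u0,v0,u1,v1,k,fn):
    im=c["pixels"][v0:v1,u0:u1,::-1]; cv2.imwrite(fn,cv2.resize(im,None,fx=k,fy=k,interpolation=cv2.INTER_CUBIC))
E
python3 - <<'E'
from h import *
s=cam("scene"); d=cam("side")
crop(s,350,205,510,395,3,"pics/s_clamp.png")
crop(d,240,165,380,265,5,"pics/d_clamp.png")
crop(s,155,205,375,345,3.5,"pics/s_tray.png")
E
```

```text
(no output)
```

View pics/s_clamp.png

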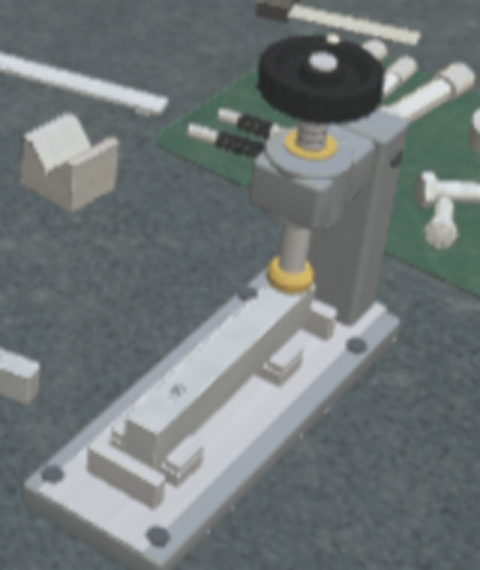

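View pics/d_clamp.png

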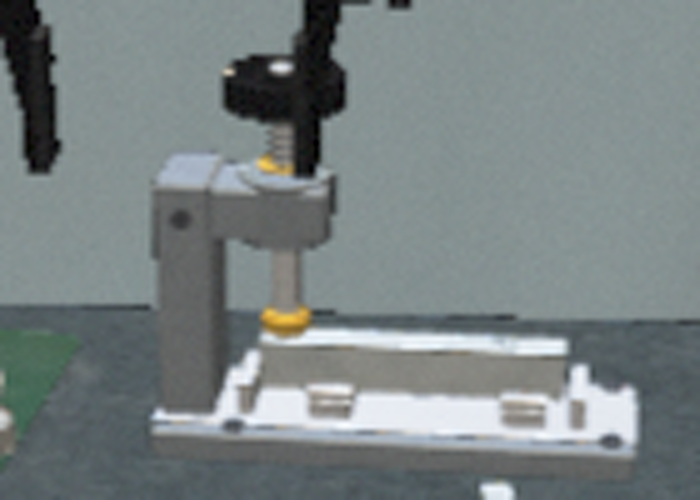

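View pics/s_tray.png

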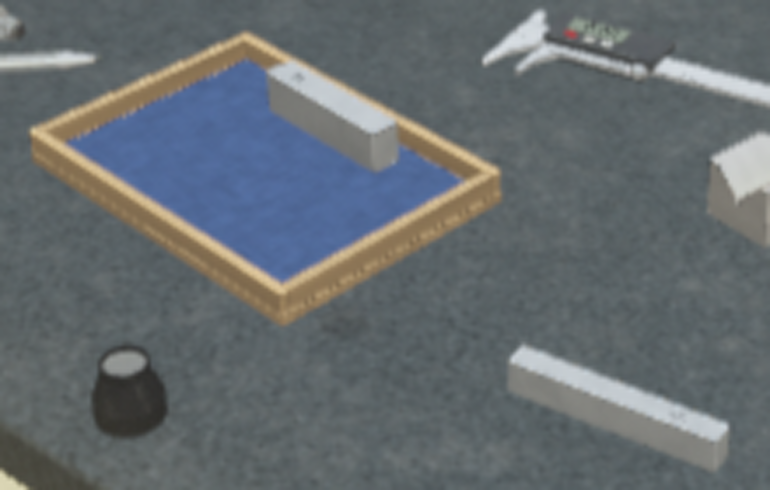

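Run:
```python
from h import *
np.set_printoptions(precision=4,suppress=True)
s=cam("scene"); d=cam("side")
S=lambda u,v:(u/3+350-.33,v/3+205-.33)
D=lambda u,v:(u/5+240-.4,v/5+165-.4)
T=lambda u,v:(u/3.5+155-.36,v/3.5+205-.36)
print("tri hub",tri([s,d],[S(323,62),D(282,68)]))
print("tri pad flange", tri([s,d],[S(290,274),D(287,318)]))
print("hub z.186",onz(s,*S(323,62),.186),onz(d,*D(282,68),.186))
print("screws scene",*[onz(s,*S(*p),.0175) for p in [(52,474),(158,536),(356,345),(248,293)]])
print("side screws", *[onz(d,*D(*p),.0175) for p in [(234,426),(611,441)]])
print("corner nl, r",onz(s,*S(28,488),.0175),onz(s,*S(398,322),.0175))
print("bar top scene",*[onz(s,*S(*p),.052) for p in [(127,418),(158,433),(310,305)]])
print("bar top side",*[onz(d,*D(*p),.052) for p in [(570,340),(569,352),(262,347)]])
print("tray",*[onz(s,*T(*p),.02) for p in [(32,132),(245,35),(500,175),(283,290)]])
print("short",*[onz(s,*T(*p),.032) for p in [(267,72),(291,60),(397,123),(372,134)]])
print("table bar",*[onz(s,*T(*p),.018) for p in [(509,358),(525,346),(728,425),(717,437)]])
print("vblock",onz(s,*T(735,215),0),"loupe",onz(s,*T(130,425),0))
```

```text
tri hub [ 0.6035 -0.2281  0.1877]
tri pad flange [ 0.6025 -0.2281  0.0609]
hub z.186 [ 0.6066 -0.2269  0.186 ] [ 0.6037 -0.2327  0.186 ]
screws scene [ 0.4453 -0.1897  0.0175] [ 0.4423 -0.2502  0.0175] [ 0.6245 -0.2615  0.0175] [ 0.628  -0.1957  0.0175]
side screws [ 0.6253 -0.1943  0.0175] [ 0.4432 -0.1898  0.0175]
corner nl, r [ 0.4304 -0.186   0.0175] [ 0.6561 -0.2707  0.0175]
bar top scene [ 0.467  -0.2152  0.052 ] [ 0.4672 -0.2319  0.052 ] [ 0.5976 -0.2436  0.052 ]
bar top side [ 0.4632 -0.2299  0.052 ] [ 0.4641 -0.2158  0.052 ] [ 0.6129 -0.2117  0.052 ]
tray [0.4699 0.2869 0.02  ] [0.6157 0.2739 0.02  ] [0.5954 0.0642 0.02  ] [0.4532 0.0817 0.02  ]
short [0.58   0.2189 0.032 ] [0.5977 0.2178 0.032 ] [0.5857 0.1272 0.032 ] [0.5693 0.1302 0.032 ]
table bar [ 0.4829 -0.0344  0.018 ] [ 0.4944 -0.0346  0.018 ] [ 0.5071 -0.14    0.018 ] [ 0.4974 -0.1408  0.018 ]
vblock [ 0.6666 -0.0369  0.    ] loupe [0.3555 0.0836 0.    ]
```

Lookalikes: the bar in the clamp (scene 415,335), a slender loose bar on the table (331,321) and the short bar in the tray (249,236). The one in the clamp is the right one: its end lies under the pad, and it measures about 150 mm long by 17 mm wide. The crop confirms it. The wheel is at scene (458,228), and the spindle measures about (0.603, -0.228). I'll hover above the wheel and look.

```bash
python3 -m creep '[[[-3.5,-10,-38],0,1],[[-3.5,-10,-38],0,1],[[-3.5,-10,-38],0,1],[[-3.5,-10,-38],0,1],[[-3.5,-10,-38],0,1],[[-3.5,-10,-38],0,1],[[0,0,0],0,1],[[0,0,0],0,1]]' 40
python3 - <<'E'
from h import *
w=cam("wrist"); cv2.imwrite("pics/w1.png",w["pixels"][:,:,::-1])
d=cam("side"); crop(d,240,115,380,265,4,"pics/d1.png")
E
```

```text
time: 1.15
position: [0.6037, -0.2288, 0.2543]
tool_rot: [-0.707, 0.001, -0.001, 0.707]
ft_force: [0.5, 1.2, 0.4]
grip_width: 0.087
```

View pics/w1.png

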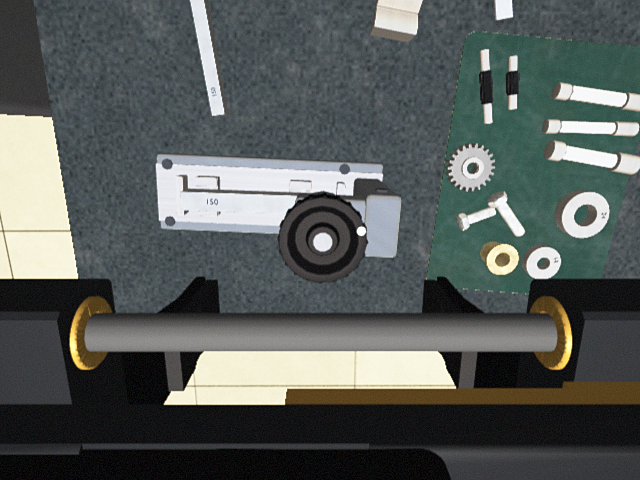

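View pics/d1.png

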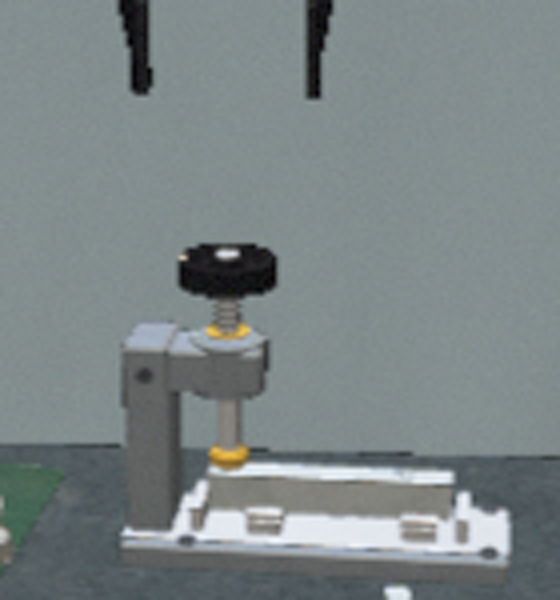

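Run:
```python
from h import *
np.set_printoptions(precision=4,suppress=True)
w=cam("wrist"); d=cam("side"); s=cam("scene")
im=w["pixels"]
g=cv2.cvtColor(im,cv2.COLOR_RGB2GRAY)
m=((g<60)).astype(np.uint8); m[280:]=0; m[:150]=0; m[:,:200]=0; m[:,420:]=0
n,l,st,ce=cv2.connectedComponentsWithStats(m); i=1+np.argmax(st[1:,4]); print(st[i],ce[i])
m2=((g>200)).astype(np.uint8); 
m2[:225]=0;m2[260:]=0;m2[:,:305]=0;m2[:,340:]=0
n,l,st,ce=cv2.connectedComponentsWithStats(m2); i=1+np.argmax(st[1:,4]); hub=ce[i]; print(st[i],hub)
for z in (.184,.186,.188,.19): print(z,onz(w,*hub,z))
print("wrist+scene tri",tri([w,s],[hub,(457.3,225.3)]),tri([w,d],[hub,(240+227.5/4-.4,115+254/4-.4)]))
for z in (0.0175,): print("screws",*[onz(w,*p,z) for p in [(167,163),(170,221),(345,169)]])
print("bar",*[onz(w,*p,.052) for p in [(183,192),(184,212)]])
p=onz(w,*hub,.188)
for th in (0,.2,.4):
  zc=.0525+.008*th
  for nm,c,(ou,ov),k in (("side",d,(240,115),4),("scene",s,(350,205),3)):
    P=[[.603+.012*np.cos(a),-.2278+.012*np.sin(a),zc] for a in np.linspace(0,6.28,60)]
    q=np.array([proj(c,x) for x in P]); b=(q.max(0)+.4-[ou,ov])*k; print(th,nm,"pad bottom ellipse v max",b[1], "umin/max",(q[:,0].min()-ou+.4)*k,b[0])
crop(d,270,215,320,245,14,"pics/d2.png"); crop(s,425,280,475,325,14,"pics/s2.png")
```

```text
[ 287  209   72   69 1668] [322.5084 246.6049]
[314 236  18  18 259] [322.5328 244.9035]
0.184 [ 0.6057 -0.2269  0.184 ]
0.186 [ 0.6057 -0.2264  0.186 ]
0.188 [ 0.6057 -0.2258  0.188 ]
0.19 [ 0.6057 -0.2253  0.19  ]
wrist+scene tri [ 0.6059 -0.2267  0.1862] [ 0.6039 -0.2259  0.1883]
screws [ 0.4467 -0.1857  0.0175] [ 0.4441 -0.2465  0.0175] [ 0.6294 -0.1919  0.0175]
bar [ 0.4723 -0.2107  0.052 ] [ 0.4716 -0.2302  0.052 ]
0 side pad bottom ellipse v max 474.4864382126709 umin/max 208.6225696097027 247.80122223072067
0 scene pad bottom ellipse v max 301.86315822857694 umin/max 263.9479523792902 311.04402353550006
0.2 side pad bottom ellipse v max 472.08959543356707 umin/max 208.58644980434892 247.79007364498693
0.2 scene pad bottom ellipse v max 299.3920109329578 umin/max 264.3035002122017 311.44382436053957
0.4 side pad bottom ellipse v max 469.6896685183666 umin/max 208.5502839520046 247.7789108642453
0.4 scene pad bottom ellipse v max 296.9163209094467 umin/max 264.65969283604056 311.8443531220513
```

View pics/d2.png

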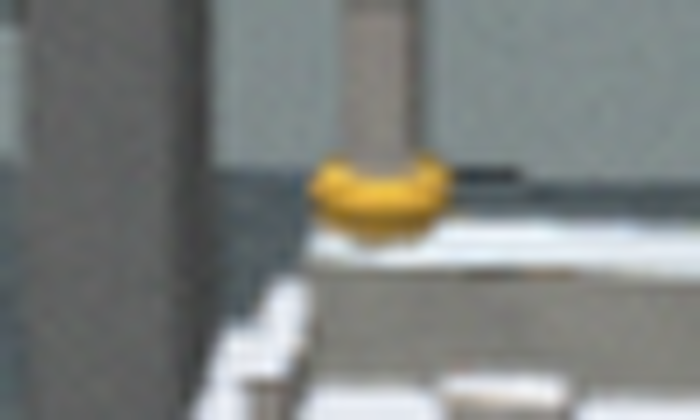

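View pics/s2.png

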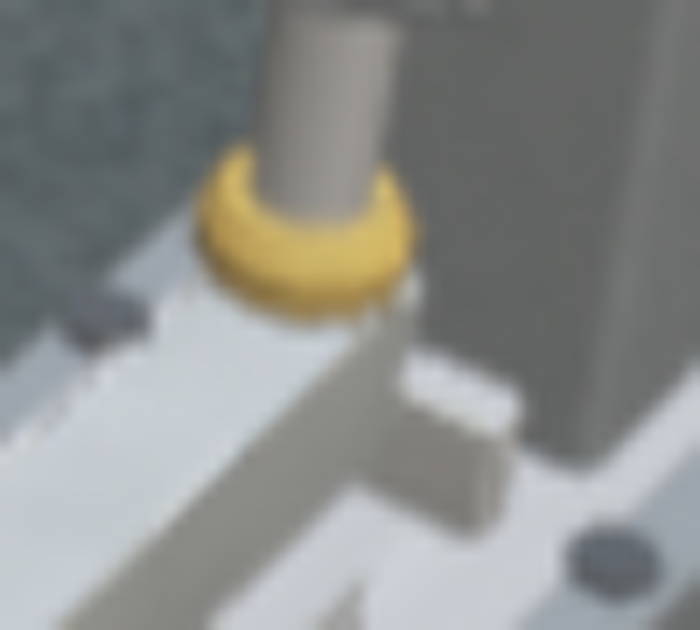

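The wrist view shows the wheel hub at (322,245), the dot at (361,230), and the clamp at a yaw of about -0.035. I'll turn to the starting yaw of -0.665, which leaves the wheel turn ending in line for the bar grasp, and go part of the way down.

```bash
python3 -m creep '[[[1,0,1.8],0,1],[[0,0,0],0.133,1],[[0,-0,0],0.133,1],[[0,10,0],0.133,1],[[0,15,0],0.133,1],[[0,15,0],0.133,1],[[0,0,0],0,1],[[0,0,0],0,1]]' 40
python3 - <<'E'
from h import *
w=cam("wrist"); cv2.imwrite("pics/w2.png",w["pixels"][:,:,::-1])
s=cam("scene"); crop(s,380,130,520,270,4,"pics/s3.png")
o=robot.get_obs(); print(o["position"],R.from_quat(o["tool_rot"]).as_matrix(),o["q"])
E
```

```text
time: 2.2
position: [0.6051, -0.2256, 0.2143]
tool_rot: [-0.669, 0.23, -0.229, 0.669]
ft_force: [0.3, -0.0, 0.1]
grip_width: 0.087
[ 0.60566376 -0.22617848  0.21533708] [[ 7.88372515e-01  1.48838266e-03  6.15196360e-01]
 [-6.15195703e-01 -9.19302898e-04  7.88373897e-01]
 [ 1.73895384e-03 -9.99998470e-01  1.90893480e-04]] [-5.29923891e-01  5.35412361e-01  1.35357585e+00 -4.30728624e-05
  1.25085552e+00  1.32724812e-01]
```

View pics/w2.png

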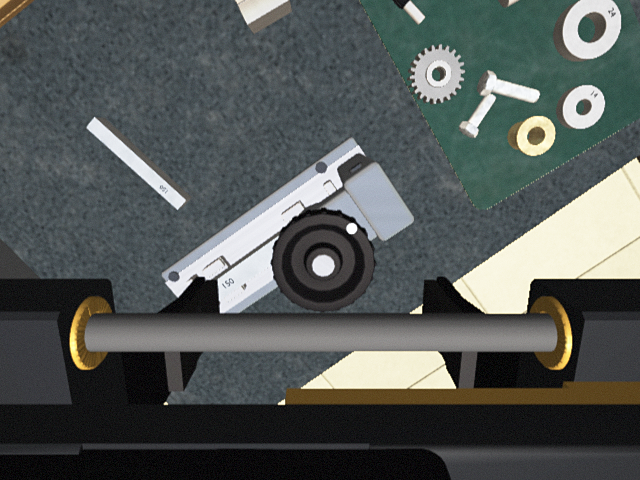

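View pics/s3.png

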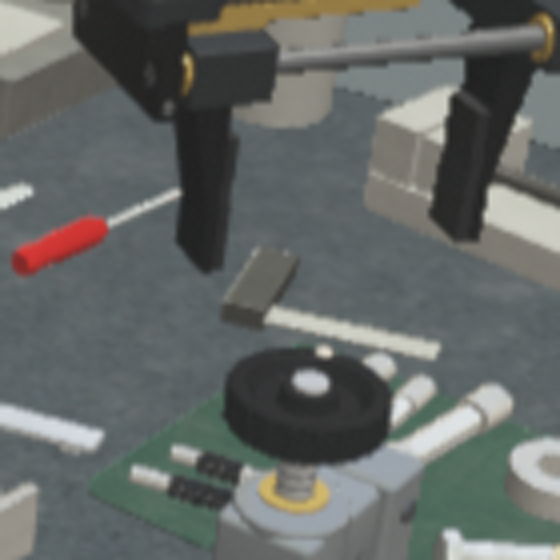

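```bash
cat > hub.py <<'E'
from h import *
np.set_printoptions(precision=4,suppress=True)
w=cam("wrist"); g=cv2.cvtColor(w["pixels"],cv2.COLOR_RGB2GRAY)
o=robot.get_obs(); Rt=R.from_quat(o["tool_rot"])
m=(g>190).astype(np.uint8); m[:248]=0;m[300:]=0;m[:,:300]=0;m[:,345:]=0
n,l,st,ce=cv2.connectedComponentsWithStats(m); i=1+np.argmax(st[1:,4]); print(st[i],ce[i])
for z in (.185,.188,.19):
    P=onz(w,*ce[i],z); print(z,P,"tool mm",1000*Rt.inv().apply(P-o["position"]))
E
python3 hub.py
```

```text
[311 255  22  21 354] [321.3333 264.5508]
0.185 [ 0.6054 -0.2267  0.185 ] tool mm [-0.0477 30.4362 -0.5267]
0.188 [ 0.606  -0.2259  0.188 ] tool mm [-0.051  27.4364  0.4635]
0.19 [ 0.6064 -0.2254  0.19  ] tool mm [-0.0532 25.4366  1.1236]
```

```bash
python3 -m creep '[[[0,14,0],0,1],[[0,14,0],0,1],[[0,14,0],0,1],[[0,14,0],0,1],[[0,0,0],0,1],[[0,0,0],0,1]]' 40
python3 -m creep '[[[0,0,0],0,0.72],[[0,0,0],0,0.66],[[0,0,0],0,0.6],[[0,0,0],0,0.6],[[0,0,0],0,0.6],[[0,0,0],0,0.6]]' 35
python3 - <<'E'
from h import *
o=robot.get_obs(); print(o["position"],o["ft_force"],o["moment"],o["grip_width"])
d=cam("side"); crop(d,230,125,350,255,5,"pics/d3.png")
E
```

```text
time: 2.95
position: [0.6047, -0.2261, 0.1574]
tool_rot: [-0.668, 0.231, -0.23, 0.668]
ft_force: [-0.2, -0.5, 1.2]
grip_width: 0.0867
time: 3.55
position: [0.6054, -0.2265, 0.1588]
tool_rot: [0.669, -0.23, 0.231, -0.668]
ft_force: [0.3, -0.7, 1.6]
grip_width: 0.0536
[ 0.60540761 -0.22645349  0.15880638] [ 0.30857322 -0.66542548  1.64383129] [-0.15131799 -0.14826251 -0.03527417] 0.05363555708631573
```

View pics/d3.png

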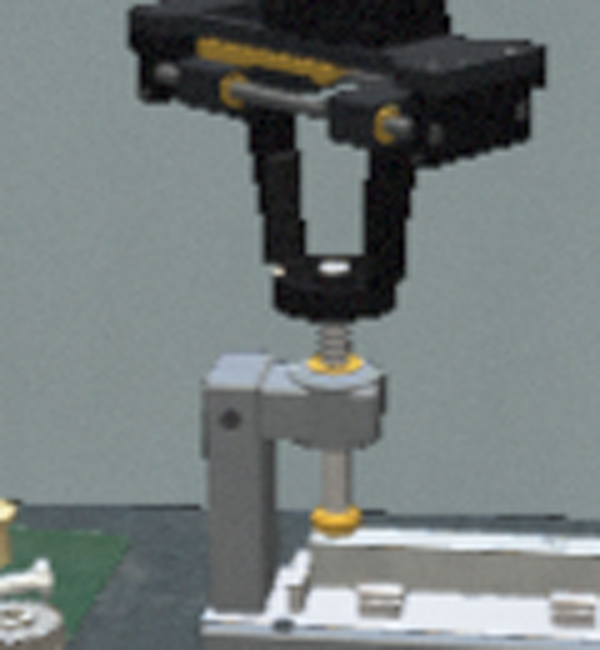

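Run:
```python
from h import *
o=robot.get_obs(); M=R.from_quat(o["tool_rot"]).as_matrix(); print(o["position"],o["grip_width"],o["time"])
d=cam("side"); s=cam("scene"); w=cam("wrist")
for sx in (-.03,0,.03):
  P=o["position"]+M@[sx,0,0]; print("side",(proj(d,P)-[230,125]+.4)*5, "scene",(proj(s,P)-[400,170]+.4)*5)
crop(s,400,170,520,290,5,"pics/s4.png")
crop(w,150,200,490,400,2,"pics/w4.png")
```

```text
[ 0.60537772 -0.22642006  0.15881227] 0.053166978593131735 3.6
side [375.43057272 342.17563681] scene [177.73064617 372.21514622]
side [327.93137277 327.71039801] scene [272.98470011 359.63602673]
side [281.99200247 313.72018423] scene [366.84720908 347.24067276]
```

View pics/s4.png

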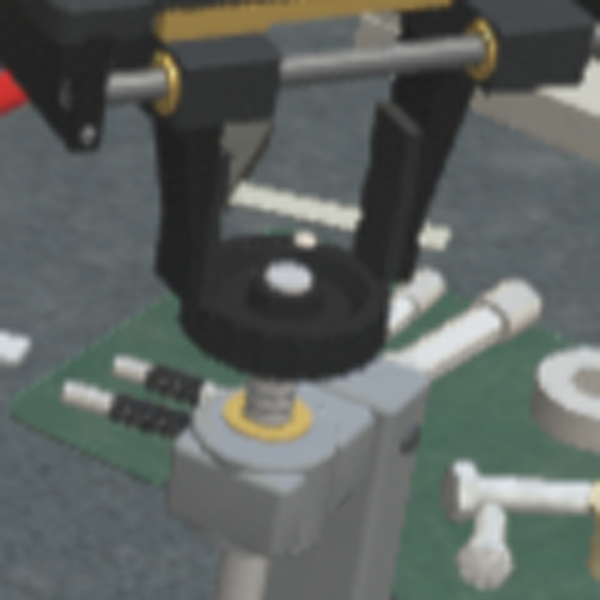

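View pics/w4.png

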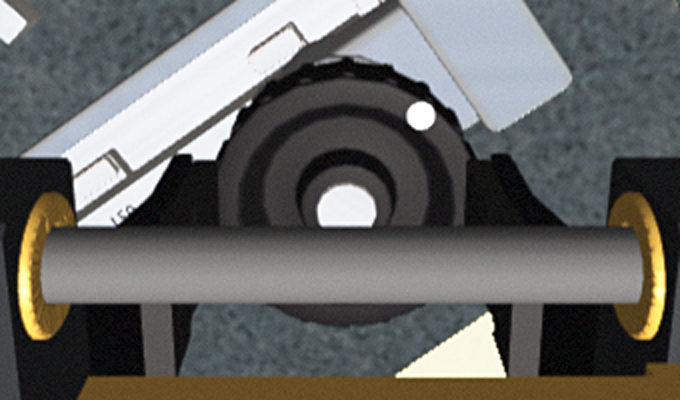

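Run:
```python
from h import *
M=R.from_quat([-0.669, 0.23, -0.229, 0.669]).as_matrix()
s=cam("scene"); d=cam("side")
for sx in (-.0435,-.055,.0435,.055):
  P=np.array([.6055,-.226,.215])+M@[sx,0,0]; print(sx,"s3",(proj(s,P)-[380,130]+.4)*4)
for sx in (-.0435,.0435):
  print("d1",(proj(d,np.array([.6037,-.2288,.2543])+[sx,0,0])-[240,115]+.4)*4)
o=robot.get_obs()
c=s
crop(s,425,215,490,255,11,"pics/s5.png")
```

```text
-0.0435 s3 [203.80885148 326.36484681]
-0.055 s3 [173.15803326 330.01666118]
0.0435 s3 [429.82982298 299.43614868]
0.055 s3 [458.95346547 295.96628581]
d1 [300.82332996 141.97736878]
d1 [147.10205846 138.16319364]
```

View pics/s5.png

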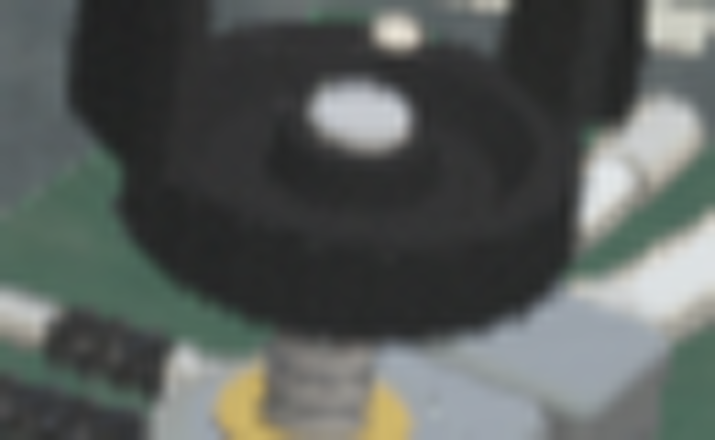

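Run:
```python
from h import *
s=cam("scene"); d=cam("side")
c=cv2.imread("pics/scene0.png"); cv2.imwrite("pics/x1.png",cv2.resize(c[100:180,290:380],None,fx=7,fy=7,interpolation=cv2.INTER_CUBIC))
c=cv2.imread("pics/side0.png"); cv2.imwrite("pics/x2.png",cv2.resize(c[130:210,230:340],None,fx=7,fy=7,interpolation=cv2.INTER_CUBIC))
for sx in (-.0435,.0435):
  P=np.array([.6242,0,.1934])+[sx,0,0]; print((proj(s,P)-[290,100])*7,(proj(d,P)-[230,130])*7)
```

```text
[221.26478288 576.40443694] [472.74223339 578.28747962]
[439.61745148 451.8922913 ] [143.65469036 569.36009242]
```

View pics/x1.png

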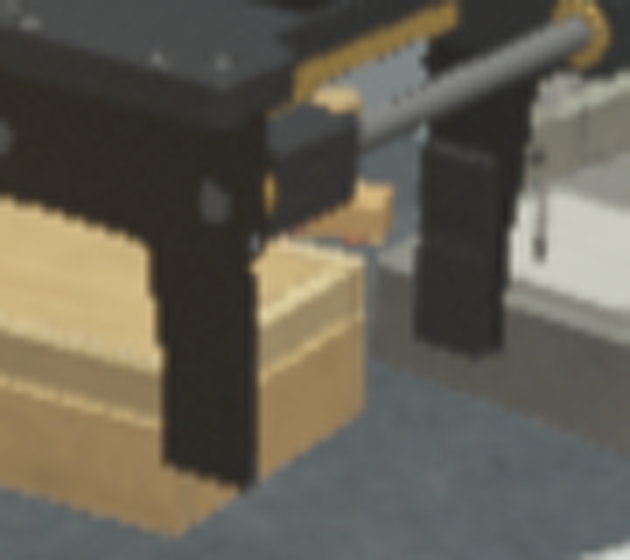

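View pics/x2.png

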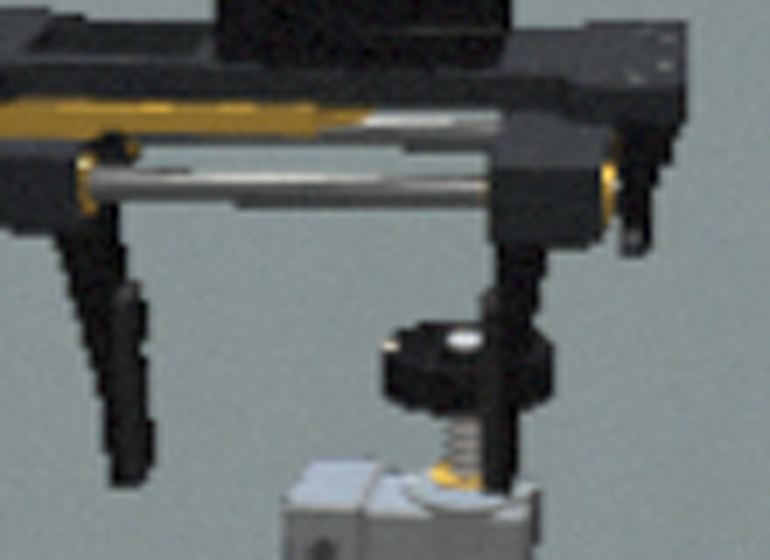

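Run:
```python
from h import *
s=cam("scene"); d=cam("side")
def ony(c,u,v,y):
    p,r=ray(c,u,v); return p+r*(y-p[1])/r[1]
f=lambda u,v,o:((u+.5)/7+o[0]-.5,(v+.5)/7+o[1]-.5)
print(ony(s,*f(250,490,(290,100)),-.0095),ony(s,*f(495,358,(290,100)),-.0095),ony(s,*f(165,465,(290,100)),.0095))
print(ony(d,*f(485,490,(230,130)),.0095),ony(d,*f(518,492,(230,130)),.0095),ony(d,*f(110,485,(230,130)),.0095),ony(d,*f(152,480,(230,130)),.0095))
```

```text
[ 0.57725505 -0.0095      0.22005158] [ 0.67420426 -0.0095      0.21931921] [0.57055825 0.0095     0.22301581]
[0.57729007 0.0095     0.22250096] [0.56881128 0.0095     0.22219574] [0.6739359  0.0095     0.22113749] [0.66300426 0.0095     0.22280831]
```

The views disagree with the reported pose. In both fixed views the fingertips sit about 27 mm above the reported TCP, and the jaws closed to 53 mm, so they were over the wheel and gripped nothing. I'll go up, open, and measure the tip offset again.

```bash
python3 -m creep '[[[0,-10,0],0,0.6],[[0,-10,0],0,1],[[0,0,0],0,1],[[0,0,0],0,1],[[0,0,0],0,1],[[0,0,0],0,1]]' 40
python3 - <<'E'
from h import *
o=robot.get_obs(); print(o["position"],o["ft_force"],o["grip_width"])
d=cam("side"); s=cam("scene"); crop(d,240,135,340,200,7,"pics/d6.png");crop(s,415,165,495,240,8,"pics/s6.png")
M=R.from_quat(o["tool_rot"]).as_matrix()
for dz in (0,-.027):
 for sx in (-.0435,.0435):
  for sz in (-.0095,.0095):
   P=o["position"]+M@[sx,dz,sz]; print(dz,sx,sz,(proj(s,P)-[415,165]+.5)*8,(proj(d,P)-[240,135]+.5)*7)
E
```

```text
time: 4.65
position: [0.6047, -0.226, 0.1779]
tool_rot: [-0.668, 0.231, -0.23, 0.668]
ft_force: [0.2, 0.6, -0.1]
grip_width: 0.0828
[ 0.6046504  -0.22600322  0.17788087] [ 0.20111153  0.63801061 -0.0938077 ] 0.08278658926415018
0 -0.0435 -0.0095 [124.28567658 583.50510727] [508.57948598 356.82629275]
0 -0.0435 0.0095 [ 82.29224925 529.23514013] [469.79835113 370.53699667]
0 0.0435 -0.0095 [571.5750211  526.54016136] [317.47470129 302.42194885]
0 0.0435 0.0095 [522.36482761 474.45835331] [278.09295419 314.77282274]
-0.027 -0.0435 -0.0095 [141.24311889 451.77203977] [509.01626219 276.88970379]
-0.027 -0.0435 0.0095 [ 98.22767219 399.07557991] [469.7834244  289.66706786]
-0.027 0.0435 -0.0095 [595.61781311 396.76068229] [315.77231437 225.71501734]
-0.027 0.0435 0.0095 [545.15899985 346.21815244] [275.92617663 237.20471408]
```

View pics/d6.png

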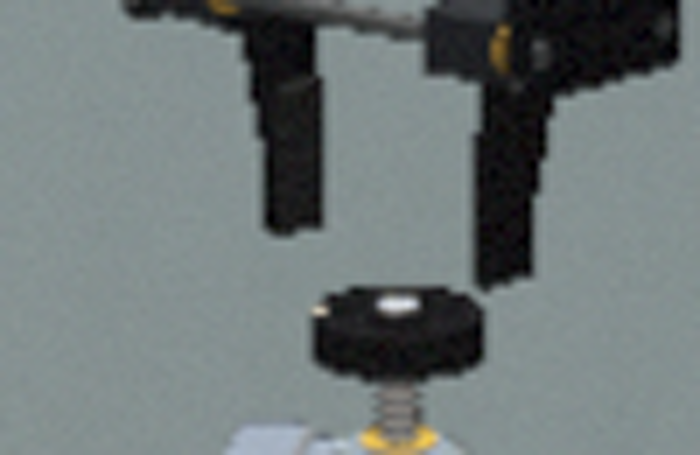

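View pics/s6.png

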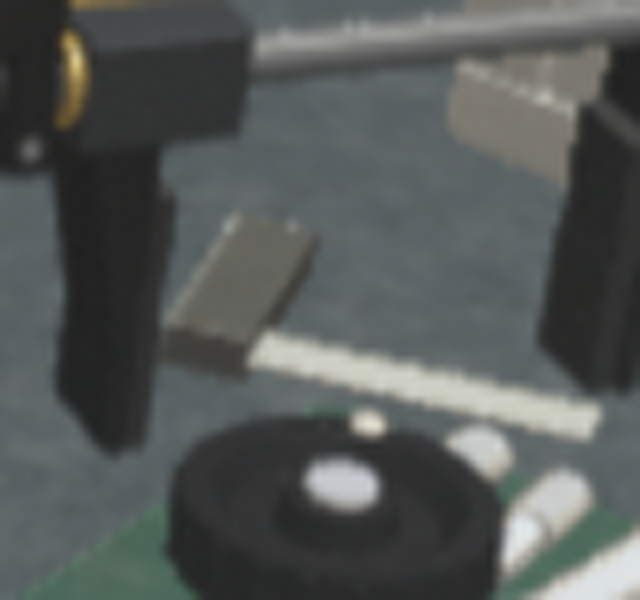

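With the 27 mm offset, the predicted tips match both views: scene (141,452), (595,397) and side (276,237) in the crops. From here I'll take the true tip as the reported z plus 27 mm. Going down 46 mm to grip the rim.

```bash
python3 -m creep '[[[0,12,0],0,1],[[0,12,0],0,1],[[0,11,0],0,1],[[0,11,0],0,1],[[0,0,0],0,1],[[0,0,0],0,0.75]]' 40
python3 -m creep '[[[0,0,0],0,0.6],[[0,0,0],0,0.55],[[0,0,0],0,0.5],[[0,0,0],0,0.5]]' 40
python3 - <<'E'
from h import *
o=robot.get_obs(); print(o["position"],o["ft_force"],o["moment"],o["grip_width"])
d=cam("side"); s=cam("scene"); crop(d,240,135,340,200,7,"pics/d7.png");crop(s,415,175,495,250,8,"pics/s7.png")
E
```

```text
time: 5.35
position: [0.6048, -0.2261, 0.1317]
tool_rot: [-0.668, 0.231, -0.23, 0.668]
ft_force: [-0.3, 0.5, -0.2]
grip_width: 0.0836
time: 5.75
position: [0.6055, -0.2265, 0.1329]
tool_rot: [0.668, -0.23, 0.231, -0.668]
ft_force: [-0.1, -0.8, 0.6]
grip_width: 0.0585
[ 0.6054683  -0.22647217  0.13294552] [-0.06829704 -0.77276476  0.61535564] [-0.02335847  0.03127094  0.0268028 ] 0.058538914742263574
```

View pics/d7.png

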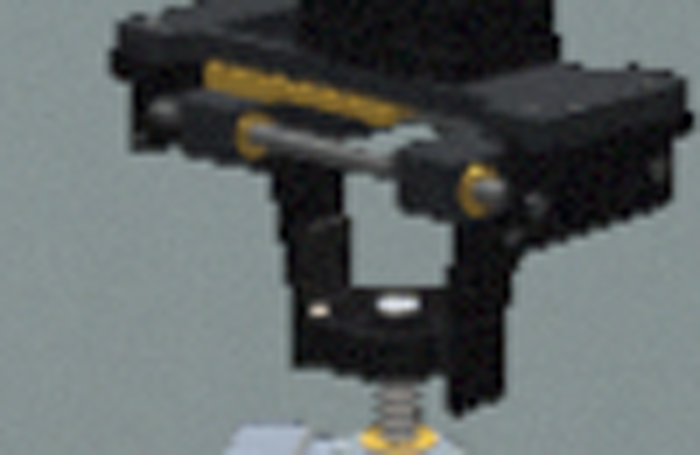

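View pics/s7.png

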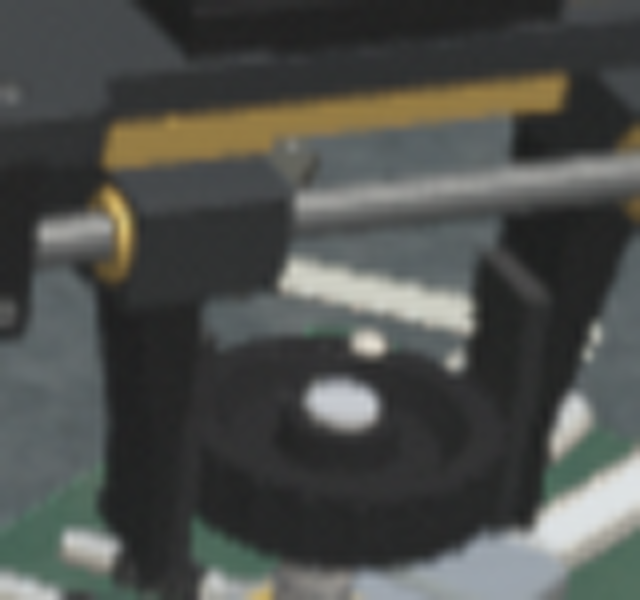

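Gripped at 58.5 mm with the wheel between the pads and little side force. I'll start turning, raising 8 mm per rad.

```bash
python3 -m creep '[[[0,0,0],0,0.5],[[0,0,0],0,0.5],[[0,-0.8,0],-0.1,0.5],[[0,-0.8,0],-0.1,0.5],[[0,-0.8,0],-0.1,0.5],[[0,-0.8,0],-0.1,0.5]]' 45
python3 - <<'E'
from h import *
o=robot.get_obs(); print(o["position"],o["ft_force"],o["moment"],o["grip_width"])
w=cam("wrist"); crop(w,150,200,490,400,2,"pics/w8.png")
E
```

```text
time: 6.45
position: [0.605, -0.2262, 0.1361]
tool_rot: [-0.701, 0.092, -0.093, 0.701]
ft_force: [-0.3, -0.3, 3.2]
grip_width: 0.0589
[ 0.60499925 -0.2262328   0.13605822] [-0.25154715 -0.25712866  3.15575214] [ 0.0440318   0.1377383  -0.26888057] 0.05888879581196727
```

View pics/w8.png

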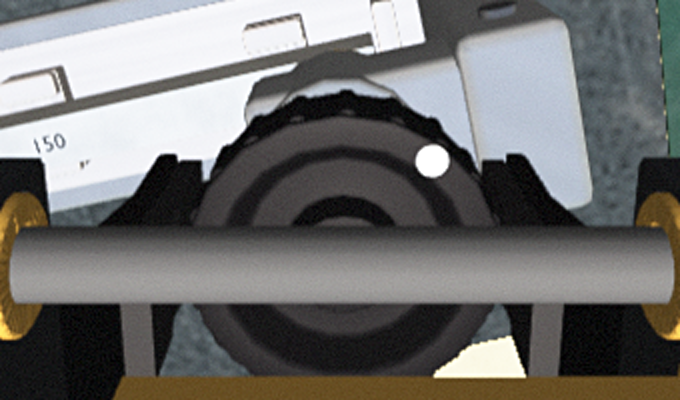

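The moment is -0.27 N m, which matches the friction given, and the dot is turning with the hand. 1.8 rad to go.

```bash
python3 -m creep '[[[0,-0.96,0],-0.12,0.5],[[0,-0.96,0],-0.12,0.5],[[0,-0.96,0],-0.12,0.5],[[0,-0.96,0],-0.12,0.5],[[0,-0.96,0],-0.12,0.5],[[0,-0.96,0],-0.12,0.5],[[0,-0.96,0],-0.12,0.5]]'
python3 -m creep '[[[0,-0.96,0],-0.12,0.5],[[0,-0.96,0],-0.12,0.5],[[0,-0.96,0],-0.12,0.5],[[0,-0.96,0],-0.12,0.5],[[0,-0.96,0],-0.12,0.5],[[0,-0.96,0],-0.12,0.5],[[0,-0.96,0],-0.12,0.5],[[0,-0.96,0],-0.12,0.5]]'
python3 - <<'E'
from h import *
o=robot.get_obs(); print(o["position"],o["ft_force"],o["moment"],o["grip_width"]); M=R.from_quat(o["tool_rot"]).as_matrix(); print("yaw",np.arctan2(M[1,0],M[0,0]))
w=cam("wrist"); crop(w,150,200,490,400,2,"pics/w9.png")
d=cam("side"); s=cam("scene"); crop(d,270,195,330,245,12,"pics/d9.png");crop(s,420,260,480,325,9,"pics/s9.png")
E
```

```text
time: 7.2
position: [0.6041, -0.2268, 0.1428]
tool_rot: [0.678, 0.201, -0.202, -0.678]
ft_force: [-2.8, -1.1, 5.0]
grip_width: 0.0588
time: 8.0
position: [0.6044, -0.2279, 0.1505]
tool_rot: [0.509, 0.491, -0.493, -0.508]
ft_force: [-2.3, -2.8, 3.4]
grip_width: 0.0589
[ 0.60438469 -0.22792104  0.1504752 ] [-2.28034011 -2.83704533  3.38686917] [-0.68532669  0.37018799 -0.30767004] 0.05888706269593082
yaw 1.5374410243090093
```

View pics/w9.png

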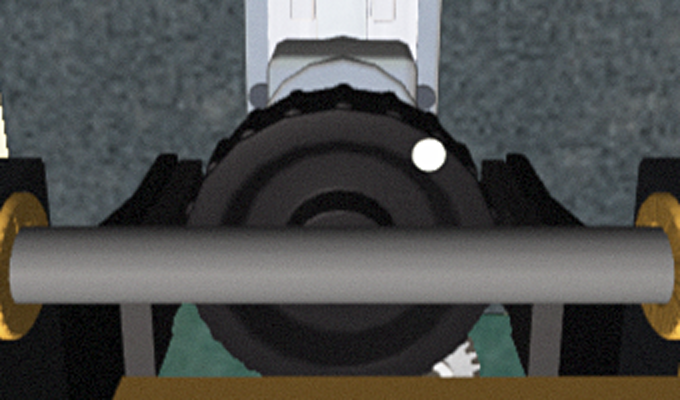

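View pics/d9.png

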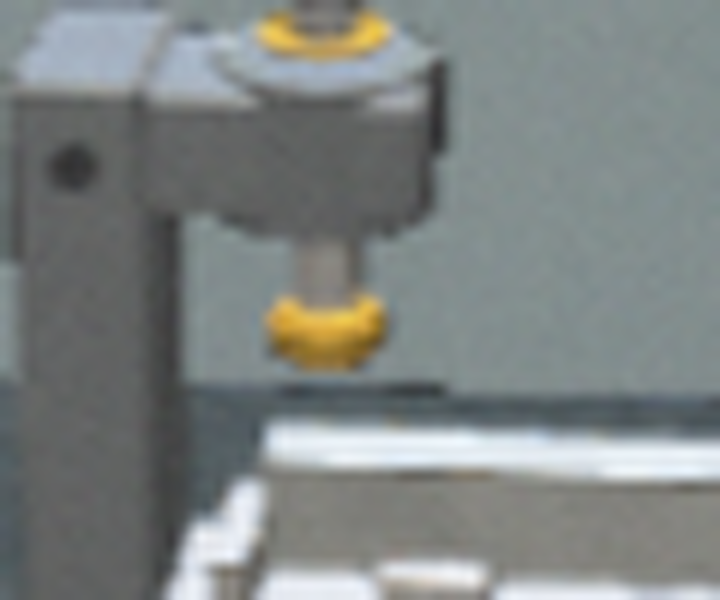

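View pics/s9.png

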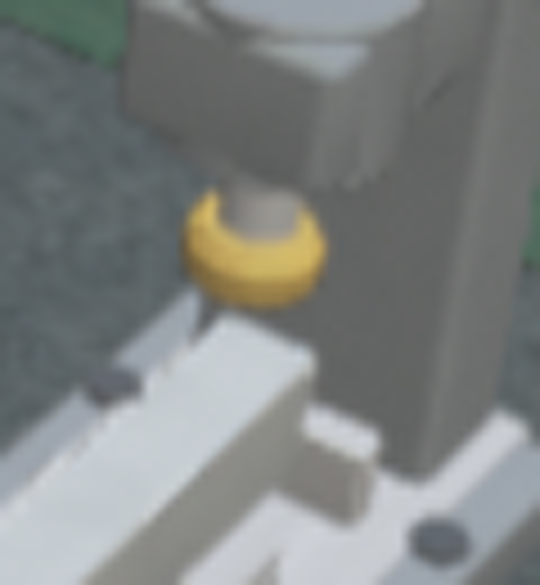

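The dot held its place relative to the hand, so there was no slip. The pad's lower edge rose 6.5 px in the side view, about 17.5 mm, and now stands about 20–21 mm above the bar. I'll let go, rise, and move back along the bar.

```bash
python3 -m creep '[[[0,0,0],0,1],[[0,0,0],0,1],[[0,0,0],0,1],[[0,0,0],0,1],[[0,0,0],0,1],[[0,0,0],0,1]]'
python3 -m creep '[[[0,-15,0],0,1],[[0,-15,0],0,1],[[0,-20,0],0,1],[[0,-10,26],0,1],[[0,0,26],0,1],[[0,0,27],0,1],[[0,0,0],0,0.6],[[0,0,0],0,0.6]]'
python3 - <<'E'
from h import *
o=robot.get_obs(); print(o["position"],o["ft_force"],o["moment"],o["grip_width"]); M=R.from_quat(o["tool_rot"]).as_matrix(); print("yaw",np.arctan2(M[1,0],M[0,0]))
w=cam("wrist"); cv2.imwrite("pics/w10.png",w["pixels"][:,:,::-1])
d=cam("side"); crop(d,230,135,390,265,5,"pics/d10.png")
E
```

```text
time: 8.75
position: [0.605, -0.2258, 0.1497]
tool_rot: [-0.509, -0.491, 0.491, 0.509]
ft_force: [-0.4, -0.6, -0.2]
grip_width: 0.0862
time: 9.55
position: [0.5262, -0.2235, 0.2104]
tool_rot: [0.509, 0.491, -0.491, -0.509]
ft_force: [0.3, 0.0, 0.7]
grip_width: 0.0777
[ 0.52622191 -0.22349731  0.21036497] [0.27408514 0.03372699 0.7073742 ] [ 0.09391429 -0.03444773 -0.01496493] 0.07770144944768638
yaw 1.5342108562778396
```

View pics/w10.png

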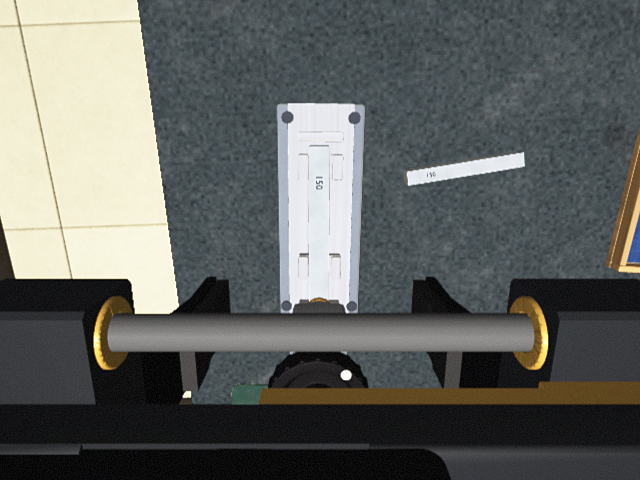

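View pics/d10.png

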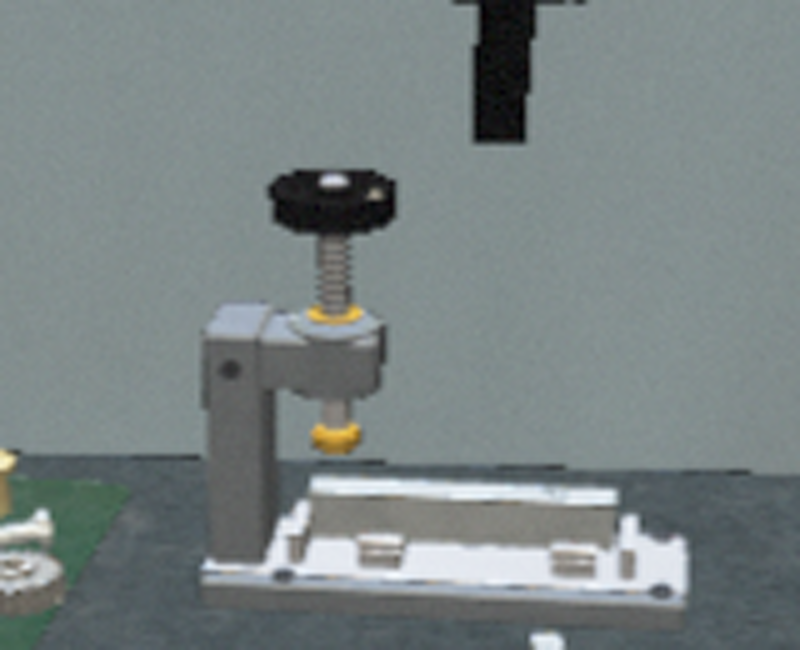

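Run:
```python
from h import *
np.set_printoptions(precision=2,suppress=True)
w=cam("wrist"); o=robot.get_obs(); Rt=R.from_quat(o["tool_rot"])
crop(w,270,90,370,320,3,"pics/w11.png")
for p,z in [((309,146),.052),((329,146),.052),((309.5,240),.052),((330.5,240),.052),((287,117),.0175),((355,118),.0175),((286,306),.0175),((352,306),.0175)]:
    P=onz(w,*p,z); print(p,1000*P,"tool",1000*Rt.inv().apply(P-o["position"]))
print(o["position"])
```

```text
(309, 146) [ 469.62 -229.26   52.  ] tool [ -7.53 158.02  57.5 ]
(329, 146) [ 470.23 -212.71   52.  ] tool [  9.03 158.01  57.48]
(309.5, 240) [ 550.11 -232.36   52.  ] tool [ -7.77 158.12 -23.04]
(330.5, 240) [ 550.79 -213.92   52.  ] tool [ 10.68 158.11 -23.06]
(287, 117) [ 444.78 -248.79   17.5 ] tool [-27.91 192.5   81.68]
(355, 118) [ 447.87 -188.02   17.5 ] tool [ 32.92 192.47  80.75]
(286, 306) [ 627.27 -260.36   17.5 ] tool [ -32.98  192.72 -101.11]
(352, 306) [ 629.72 -193.79   17.5 ] tool [  33.64  192.69 -101.19]
[ 0.53 -0.22  0.21]
```

View pics/w11.png

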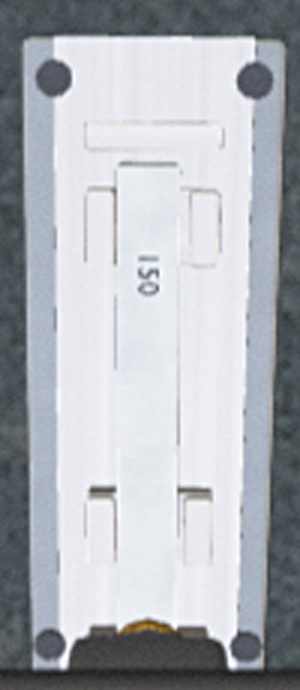

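The bar's centre is about 1 mm towards tool +x, its end is at tool z of 57.5 mm (59 expected), and the yaw is aligned. Going down with jaws at 52 mm, and stopping above the base to look.

```bash
python3 -m creep '[[[1,30,0],0,0.6],[[0,30,0],0,0.6],[[0,30,0],0,0.6],[[0,30,0],0,0.6],[[0,30,0],0,0.6],[[0,25,0],0,0.6],[[0,0,0],0,0.6],[[0,0,0],0,0.6]]' 55
python3 - <<'E'
from h import *
o=robot.get_obs(); print(o["position"],o["ft_force"],o["grip_width"])
w=cam("wrist"); cv2.imwrite("pics/w12.png",w["pixels"][:,:,::-1])
d=cam("side"); s=cam("scene"); crop(d,240,105,380,255,4,"pics/d12.png"); crop(s,350,195,510,395,3,"pics/s12.png")
E
```

```text
time: 10.5
position: [0.5267, -0.2224, 0.0346]
tool_rot: [-0.509, -0.491, 0.491, 0.509]
ft_force: [-0.3, 0.4, 0.9]
grip_width: 0.0522
[ 0.52668748 -0.22241267  0.03464073] [-0.32723099  0.44759762  0.89989389] 0.052175078548222134
```

View pics/w12.png

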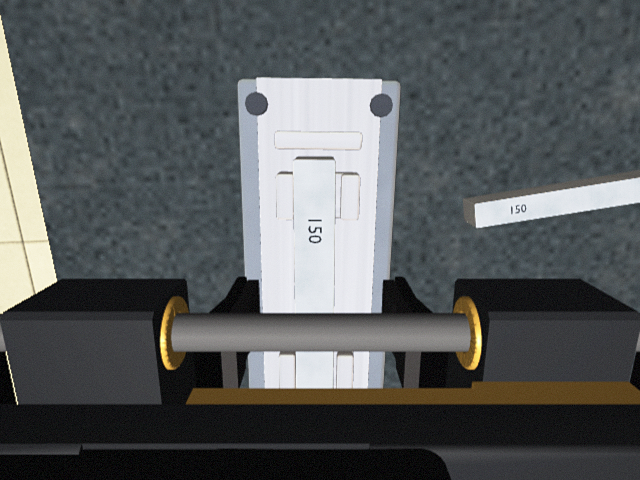

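View pics/d12.png

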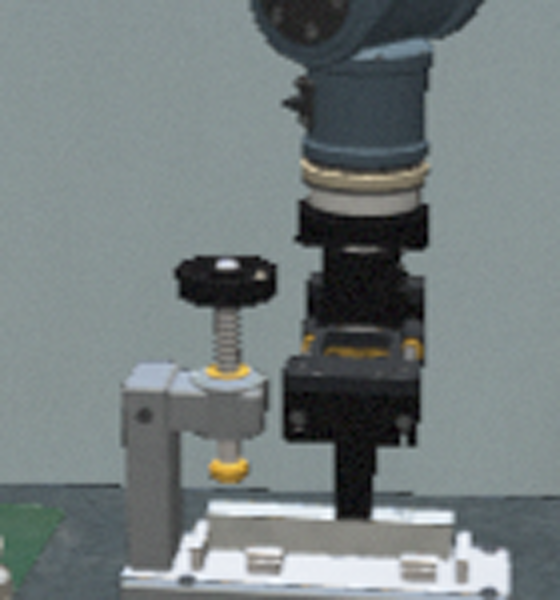

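View pics/s12.png

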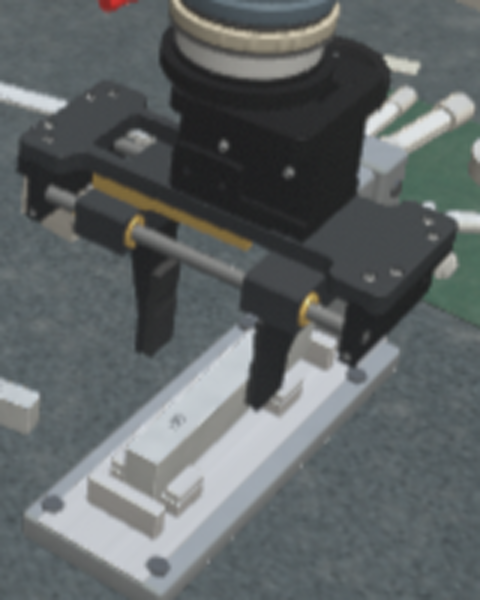

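Run:
```python
from h import *
np.set_printoptions(precision=2,suppress=True)
w=cam("wrist"); o=robot.get_obs(); Rt=R.from_quat(o["tool_rot"]); g=cv2.cvtColor(w["pixels"],cv2.COLOR_RGB2GRAY)
crop(w,230,140,410,320,4,"pics/w13.png")
for p,z in [((294,200),.052),((335.5,200),.052),((293.5,280),.052),((337,280),.052),((293,157),.052),((256,104),.0175),((381,105),.0175)]:
    P=onz(w,*p,z); print(p,1000*P,"tool",1000*Rt.inv().apply(P-o["position"]))
for sx in (-.026,.026):
  P=o["position"]+Rt.apply([sx,-.027,0.0095]); print("tip",proj(w,P))
```

```text
(294, 200) [ 486.38 -231.09   52.  ] tool [ -9.55 -15.61  40.57]
(335.5, 200) [ 487.03 -213.36   52.  ] tool [  8.19 -15.64  40.56]
(293.5, 280) [ 522.69 -233.25   52.  ] tool [-10.42 -15.51   4.21]
(337, 280) [ 523.4  -213.67   52.  ] tool [  9.18 -15.54   4.2 ]
(293, 157) [ 468.34 -230.54   52.  ] tool [ -9.65 -15.66  58.62]
(256, 104) [ 444.62 -249.43   17.5 ] tool [-29.31  18.81  81.75]
(381, 105) [ 447.29 -189.09   17.5 ] tool [31.09 18.71 81.23]
tip [254.46 277.78]
tip [378.26 277.64]
```

View pics/w13.png

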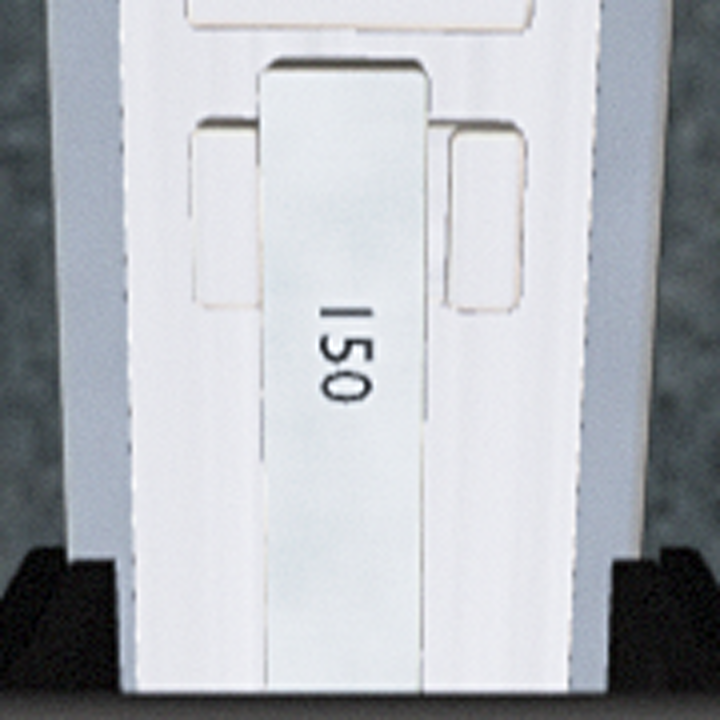

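```bash
python3 -m creep '[[[-1,8,0],0,0.6],[[0,8,0],0,0.6],[[0,8,0],0,0.6],[[0,7,0],0,0.6],[[0,0,0],0,0.6],[[0,0,0],0,0.6]]' 55
python3 -m creep '[[[0,0,0],0,0.4],[[0,0,0],0,0.3],[[0,0,0],0,0.2],[[0,0,0],0,0.1],[[0,0,0],0,0.1],[[0,0,0],0,0.1]]' 55
python3 - <<'E'
from h import *
o=robot.get_obs(); print(o["position"],o["ft_force"],o["grip_width"])
d=cam("side"); s=cam("scene"); crop(d,240,155,380,255,5,"pics/d14.png"); crop(s,350,195,510,395,3,"pics/s14.png")
E
```

```text
time: 11.3
position: [0.5258, -0.2232, 0.0035]
tool_rot: [-0.509, -0.491, 0.491, 0.509]
ft_force: [-0.5, 0.7, 0.3]
grip_width: 0.0523
time: 11.9
position: [0.5263, -0.224, 0.0042]
tool_rot: [0.509, 0.491, -0.491, -0.508]
ft_force: [-1.3, -2.0, 1.1]
grip_width: 0.0176
[ 0.52633479 -0.22403287  0.00416805] [-1.25677691 -1.99667269  1.11952452] 0.017576833805000264
```

View pics/d14.png

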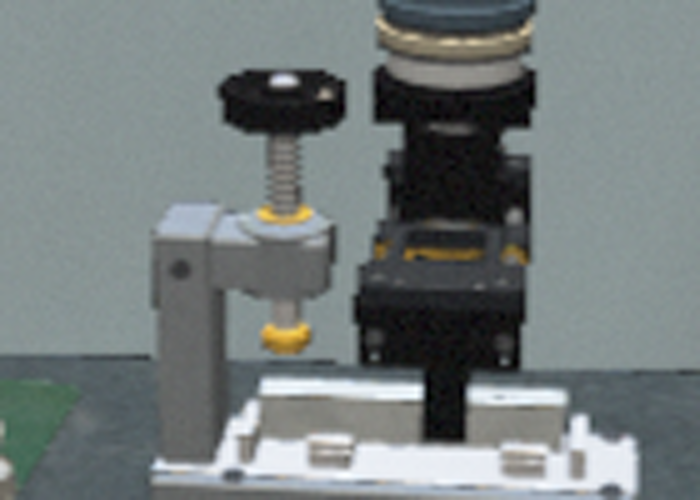

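View pics/s14.png

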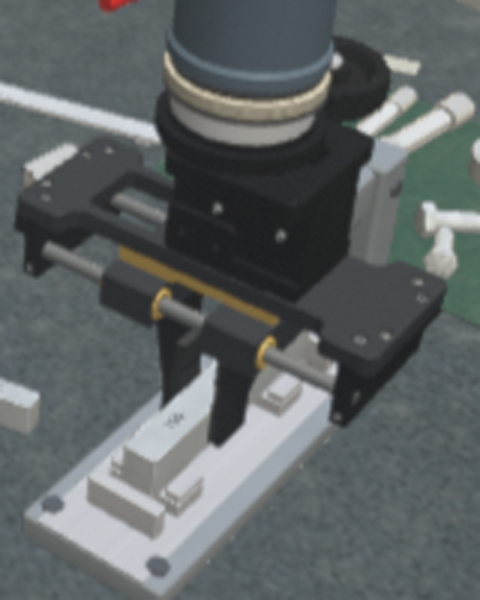

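Gripped at 17.6 mm, between the rests. Lifting straight up 13 mm and checking the pad clearance.

```bash
python3 -m creep '[[[0,0,0],0,0.1],[[0,-3,0],0,0.1],[[0,-3,0],0,0.1],[[0,-3.5,0],0,0.1],[[0,-3.5,0],0,0.1],[[0,0,0],0,0.1],[[0,0,0],0,0.1]]' 60
python3 - <<'E'
from h import *
o=robot.get_obs(); print(o["position"],o["ft_force"],o["moment"],o["grip_width"])
d=cam("side"); s=cam("scene"); crop(d,240,155,380,255,5,"pics/d15.png"); crop(s,350,225,510,395,3,"pics/s15.png")
E
```

```text
time: 12.7
position: [0.5259, -0.223, 0.017]
tool_rot: [-0.509, -0.491, 0.491, 0.509]
ft_force: [0.4, -0.3, -6.5]
grip_width: 0.0176
[ 0.52592179 -0.22304859  0.0169882 ] [ 0.36627633 -0.31975611 -6.50740309] [0.13297687 0.03155843 0.01317432] 0.01764946258580289
```

View pics/d15.png

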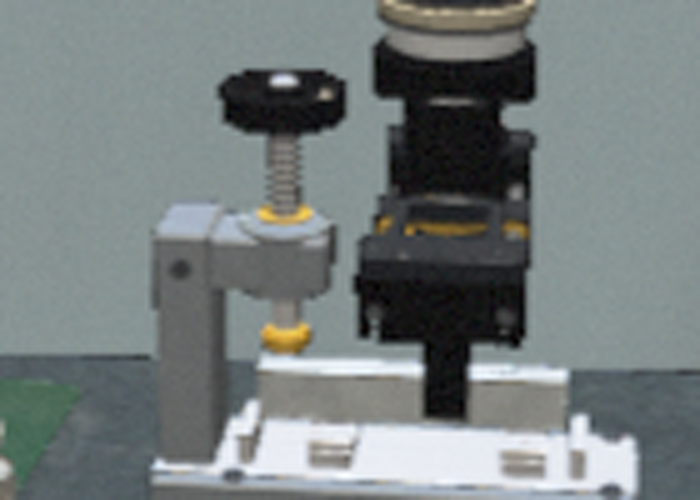

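View pics/s15.png

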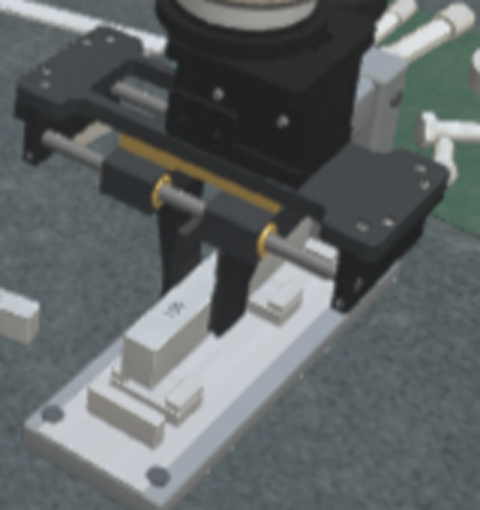

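Lifted level, carrying 6.5 N, with about 7 mm left under the pad. Drawing it out towards -x.

```bash
python3 -m creep '[[[0,0,10],0,0.1],[[0,0,18],0,0.1],[[0,0,20],0,0.1],[[0,0,20],0,0.1],[[0,0,20],0,0.1],[[0,0,20],0,0.1],[[0,0,12],0,0.1],[[0,0,0],0,0.1]]'
python3 - <<'E'
from h import *
o=robot.get_obs(); print(o["position"],o["ft_force"],o["moment"],o["grip_width"])
d=cam("side"); s=cam("scene"); crop(d,240,135,440,275,4,"pics/d16.png"); cv2.imwrite("pics/s16.png",s["pixels"][:,:,::-1])
E
```

```text
time: 13.6
position: [0.4038, -0.218, 0.017]
tool_rot: [-0.508, -0.49, 0.491, 0.51]
ft_force: [-0.9, -0.4, -7.0]
grip_width: 0.0177
[ 0.40375794 -0.21799464  0.01697587] [-0.89830996 -0.37456504 -7.03833891] [ 0.11625866  0.04069347 -0.00957615] 0.017682615440257846
```

View pics/d16.png

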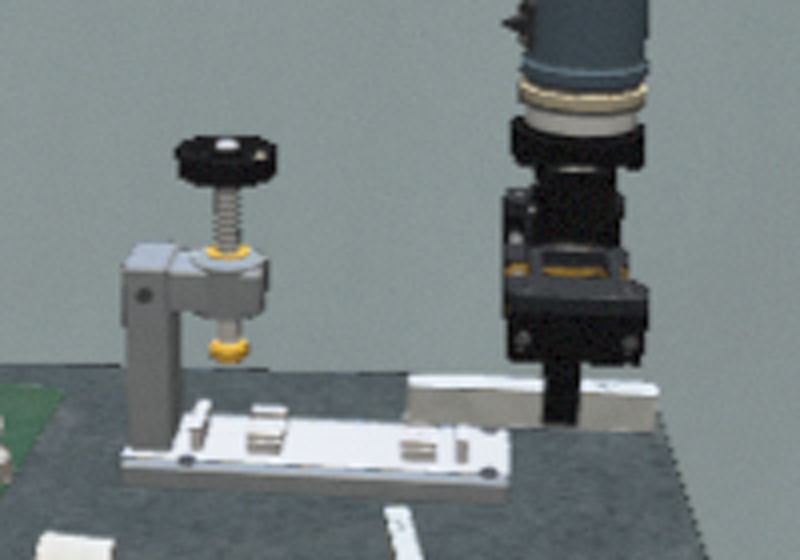

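View pics/s16.png

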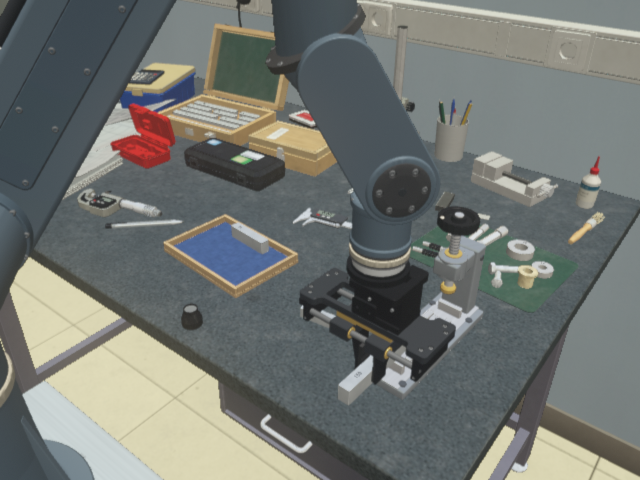

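```bash
python3 -m creep '[[[0,-20,0],0,0.1],[[0,-30,0],0,0.1],[[0,-30,0],0,0.1],[[0,-30,0],0,0.1],[[20,0,-5],0,0.1],[[40,0,-12],0,0.1],[[44,0,-12],0,0.1],[[44,0,-12],0,0.1]]'
python3 -m creep '[[[44,0,-12],0,0.1],[[44,0,-12],0,0.1],[[44,0,-12],0,0.1],[[44,0,-12],0,0.1],[[40,0,-12],0,0.1],[[20,0,-7],0,0.1],[[12,0,0],0,0.1],[[0,0,0],0,0.1]]'
python3 -m creep '[[[0,0,0],0.1,0.1],[[0,0,0],0.13,0.1],[[0,0,0],0.13,0.1],[[0,0,0],0.13,0.1],[[0,0,0],0.13,0.1],[[0,0,0],0.13,0.1],[[0,0,0],0.1,0.1],[[0,0,0],0,0.1]]'
python3 - <<'E'
from h import *
o=robot.get_obs(); print(o["position"],o["ft_force"],o["moment"],o["grip_width"]); M=R.from_quat(o["tool_rot"]).as_matrix(); print("yaw",np.arctan2(M[1,0],M[0,0]))
E
```

```text
time: 14.5
position: [0.4539, -0.0713, 0.1274]
tool_rot: [0.51, 0.491, -0.49, -0.508]
ft_force: [1.1, 0.1, -6.7]
grip_width: 0.0176
time: 15.3
position: [0.5278, 0.1745, 0.1266]
tool_rot: [-0.508, -0.492, 0.492, 0.508]
ft_force: [-0.8, -0.0, -6.8]
grip_width: 0.0174
time: 16.1
position: [0.5275, 0.1713, 0.1268]
tool_rot: [0.666, 0.236, -0.237, -0.666]
ft_force: [-0.4, 0.0, -6.7]
grip_width: 0.0176
[0.52750706 0.17134572 0.12677478] [-0.37022567  0.04839075 -6.67515814] [0.17072878 0.08285083 0.01702613] 0.017590130172397796
yaw 0.6835099350827821
```

```bash
python3 -m creep '[[[0,0,0],0.13,0.1],[[0,0,0],0.13,0.1],[[0,0,0],0.13,0.1],[[0,0,0],0.13,0.1],[[0,0,0],0.13,0.1],[[0,0,0],0.13,0.1],[[0,0,0],0,0.1],[[0,0,0],0,0.1]]'
python3 - <<'E'
from h import *
o=robot.get_obs(); print(o["position"],o["ft_force"],o["moment"],o["grip_width"]); M=R.from_quat(o["tool_rot"]).as_matrix(); print("yaw",np.arctan2(M[1,0],M[0,0]))
w=cam("wrist"); s=cam("scene");d=cam("side")
cv2.imwrite("pics/w17.png",w["pixels"][:,:,::-1]); crop(d,210,180,450,420,3,"pics/d17.png"); crop(s,140,170,340,310,4,"pics/s17.png")
E
```

```text
time: 16.9
position: [0.5281, 0.1722, 0.1269]
tool_rot: [0.706, -0.032, 0.032, -0.706]
ft_force: [0.1, 0.3, -7.1]
grip_width: 0.0175
[0.52806745 0.1722068  0.1269458 ] [ 0.08294824  0.31653584 -7.09646684] [ 0.15607818  0.02184441 -0.03640302] 0.01753567397419755
yaw -0.0917415449967337
```

View pics/w17.png

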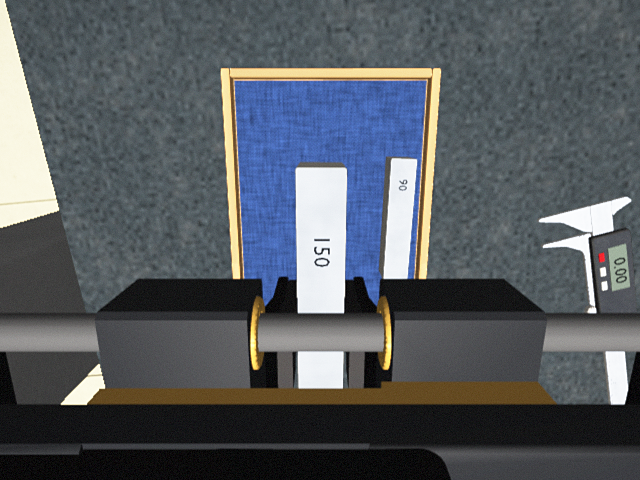

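View pics/d17.png

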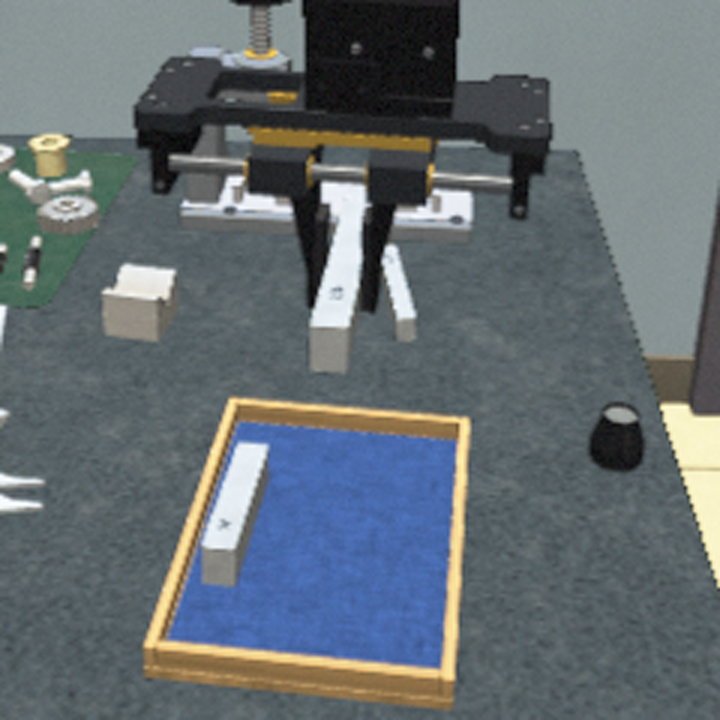

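View pics/s17.png

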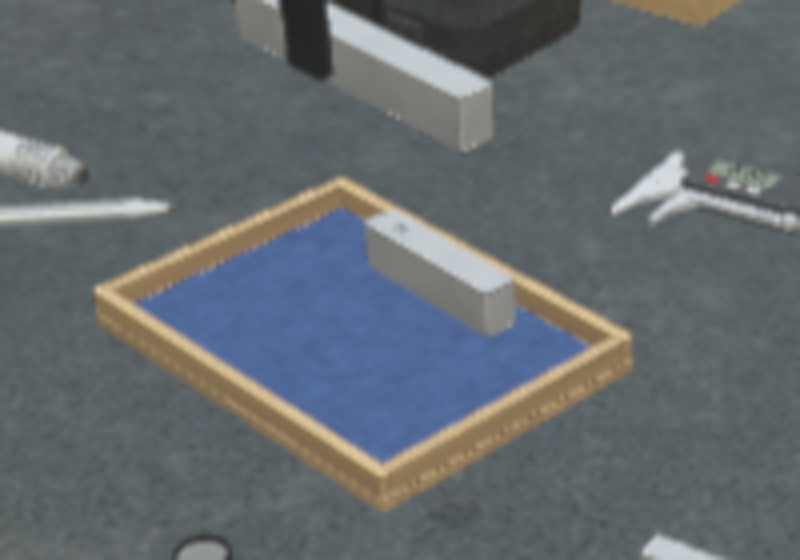

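Run:
```python
from h import *
np.set_printoptions(precision=1,suppress=True)
w=cam("wrist"); o=robot.get_obs(); Rt=R.from_quat(o["tool_rot"]); s=cam("scene"); d=cam("side")
crop(w,210,50,450,290,3.2,"pics/w18.png")
def t(c,p,z): 
    P=onz(c,*p,z); return 1000*P[:2],1000*Rt.inv().apply(P-o["position"])[[0,2]]
T=lambda u,v:(u/4+140-.4,v/4+170-.4); D=lambda u,v:(u/3+210-.3,v/3+180-.3)
print("tray scene",*[t(s,T(*p),.02) for p in [(96,292),(340,179),(632,338),(385,468)]])
print("tray side",*[t(d,D(*p),.02) for p in [(233,400),(470,418),(450,682),(147,645)]])
print("short scene",*[t(s,T(*p),.0325) for p in [(366,222),(392,210),(515,281),(485,292)]])
print("short side",*[t(d,D(*p),.0325) for p in [(238,444),(268,446),(239,549),(203,546)]])
g=cv2.cvtColor(w["pixels"],cv2.COLOR_RGB2GRAY)
```

```text
tray scene (array([469.1, 286.5]), array([-69.5, 107.8])) (array([616.5, 274.8]), array([ 78.4, 110. ])) (array([596.9,  65.2]), array([  78.5, -100.6])) (array([455.4,  83. ]), array([-64.1, -96. ]))
tray side (array([595.2,  71.5]), array([ 76.2, -94.5])) (array([448.6,  82.7]), array([-70.9, -97. ])) (array([470.4, 292.3]), array([-68.7, 113.7])) (array([615.3, 275.7]), array([ 77.1, 110.7]))
short scene (array([579.9, 218.3]), array([47.3, 50.3])) (array([596. , 216.6]), array([63.5, 50.1])) (array([585.2, 126.1]), array([ 61.2, -41. ])) (array([569.5, 130.5]), array([ 45.1, -38.1]))
short side (array([585.7, 132.5]), array([ 61. , -34.6])) (array([568.3, 133.5]), array([ 43.6, -35.2])) (array([576.3, 220.5]), array([43.4, 52.2])) (array([595. , 219.2]), array([62.2, 52.6]))
```

View pics/w18.png

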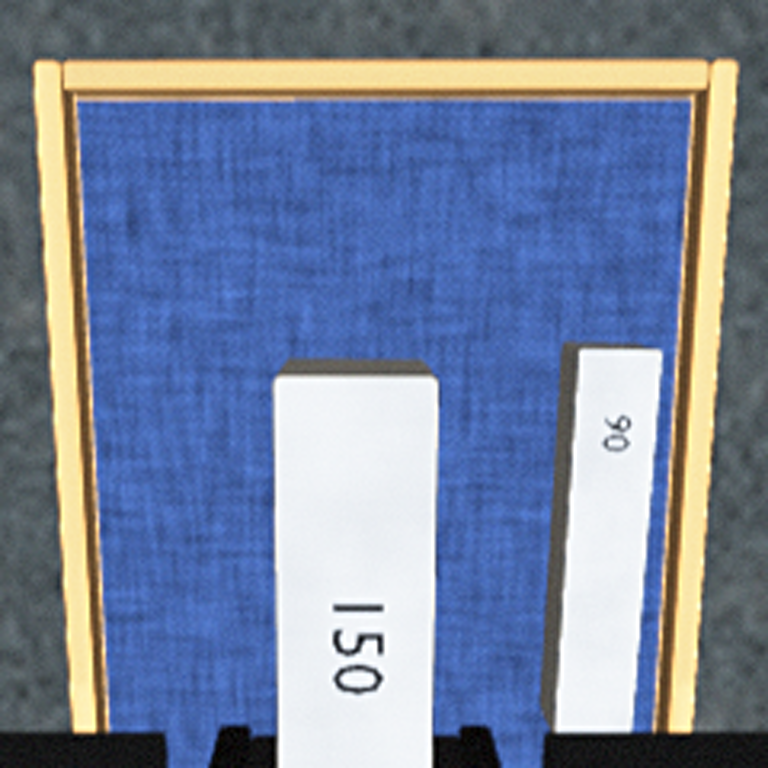

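Run:
```python
from h import *
w=cam("wrist"); o=robot.get_obs(); Rt=R.from_quat(o["tool_rot"])
for p,z in [((34,62),.02),((738,62),.02),((75,730),.02),((692,730),.02),((662,350),.0325),((632,730),.0325),((578,350),.0325),((555,730),.0325),((274,378),.1748),((438,378),.1748),((434,730),.1748),((277,730),.1748)]:
    P=onz(w,p[0]/3.2+210-.35,p[1]/3.2+50-.35,z); print(p,(1000*Rt.inv().apply(P-o["position"])[[0,2]]).round(1))
```

```text
(34, 62) [-66.7 112.6]
(738, 62) [ 81.6 112.5]
(75, 730) [-66.4 -36.6]
(692, 730) [ 81.6 -36.7]
(662, 350) [66.2 53.7]
(632, 730) [ 64.4 -32.1]
(578, 350) [48.3 53.7]
(555, 730) [ 46.7 -32.1]
(274, 378) [-7.8 59.8]
(438, 378) [ 9.7 59.7]
(434, 730) [ 9.9 20. ]
(277, 730) [-8.1 20. ]
```

The three views put the tray centre at about (+6, +7) mm in tool axes. The short bar is turned about 0.015 rad from the held bar. Shift (-14, +23) mm, turn +0.015 rad, then down most of the way.

```bash
python3 -m creep '[[[-7,0,11],0.015,0.1],[[-7,0,12],0,0.1],[[0,25,0],0,0.1],[[0,30,0],0,0.1],[[0,30,0],0,0.1],[[0,25,0],0,0.1],[[0,15,0],0,0.1],[[0,0,0],0,0.1]]'
python3 - <<'E'
from h import *
o=robot.get_obs(); print(o["position"],o["ft_force"],o["moment"],o["grip_width"]); M=R.from_quat(o["tool_rot"]).as_matrix(); print("yaw",np.arctan2(M[1,0],M[0,0]))
w=cam("wrist"); s=cam("scene");d=cam("side")
crop(d,230,250,420,420,4,"pics/d19.png"); crop(s,140,190,340,310,4,"pics/s19.png"); cv2.imwrite("pics/w19.png",w["pixels"][:,:,::-1])
E
```

```text
time: 18.05
position: [0.5148, 0.1974, -0.0002]
tool_rot: [0.706, -0.04, 0.037, -0.706]
ft_force: [-0.3, -0.3, -7.9]
grip_width: 0.0176
[ 5.14837423e-01  1.97422334e-01 -1.52045914e-04] [-0.33494627 -0.33672126 -7.8804666 ] [ 0.09609371  0.04672263 -0.01610044] 0.01758954530636005
yaw -0.10882260420484488
```

View pics/d19.png

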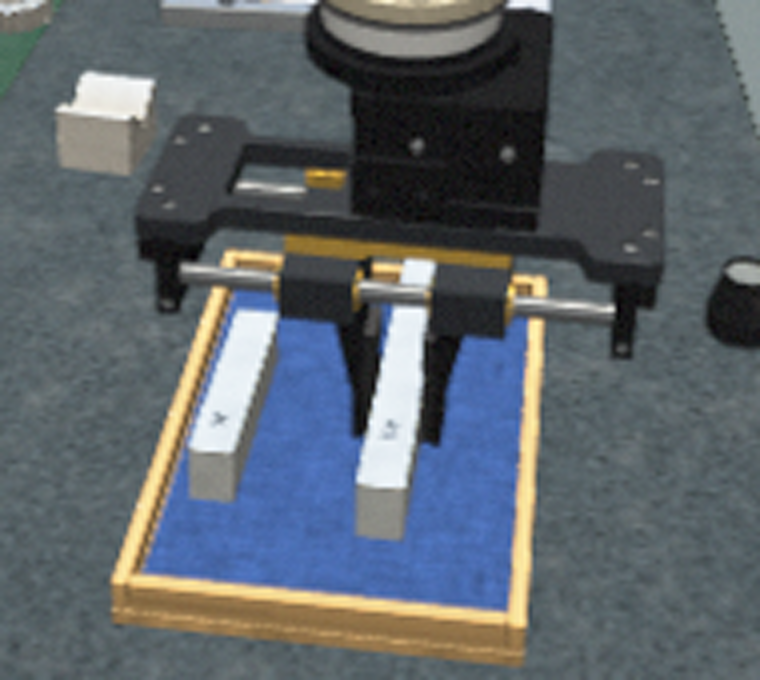

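View pics/s19.png

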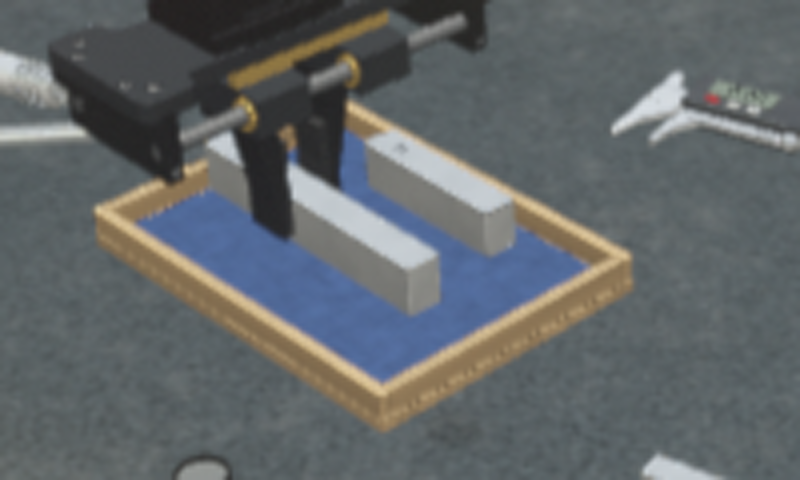

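View pics/w19.png

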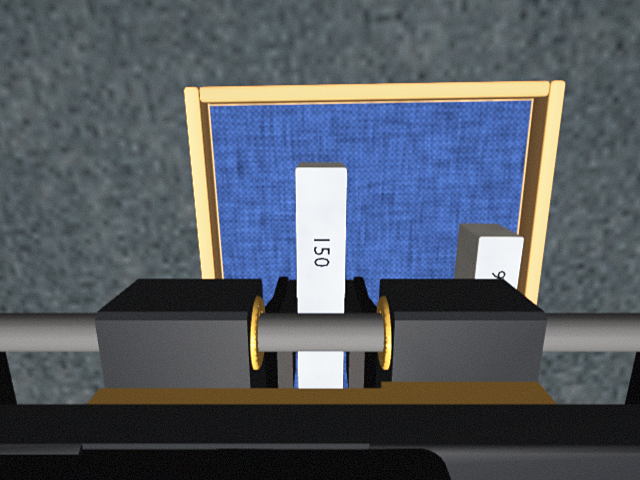

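```bash
python3 -m creep '[[[0,5,0],0,0.1],[[0,4,0],0,0.1],[[0,2,0],0,0.1],[[0,0,0],0,0.1],[[0,0,0],0,0.1]]'
python3 -m creep '[[[0,1,0],0,0.1],[[0,0.5,0],0,0.1],[[0,0,0],0,0.1]]'
python3 -m creep '[[[0,0.7,0],0,0.1],[[0,0,0],0,0.1]]'
python3 -m creep '[[[0,0.6,0],0,0.1],[[0,0,0],0,0.1]]'
```

```text
time: 18.7
position: [0.5167, 0.1971, -0.009]
tool_rot: [-0.706, 0.039, -0.039, 0.706]
ft_force: [0.2, -0.3, -6.6]
grip_width: 0.0178
time: 19.0
position: [0.5166, 0.1971, -0.0106]
tool_rot: [-0.706, 0.039, -0.039, 0.706]
ft_force: [-0.6, 0.5, -6.3]
grip_width: 0.0178
time: 19.2
position: [0.5166, 0.1971, -0.0113]
tool_rot: [0.706, -0.039, 0.039, -0.706]
ft_force: [-0.0, -0.8, -7.4]
grip_width: 0.0177
time: 19.4
position: [0.5166, 0.1971, -0.0119]
tool_rot: [0.706, -0.039, 0.039, -0.706]
ft_force: [0.2, -0.7, -6.7]
grip_width: 0.0174
```

```bash
python3 -m creep '[[[0,0.8,0],0,0.1],[[0,0.4,0],0,0.1],[[0,0,0],0,0.1]]'
python3 -m creep '[[[0,0.8,0],0,0.1],[[0,0,0],0,0.1]]'
python3 -m creep '[[[0,0.6,0],0,0.1],[[0,0,0],0,0.1]]'
```

```text
time: 19.7
position: [0.5165, 0.1971, -0.0131]
tool_rot: [0.706, -0.039, 0.039, -0.706]
ft_force: [0.1, 0.2, -7.0]
grip_width: 0.0176
time: 19.9
position: [0.5166, 0.1971, -0.0139]
tool_rot: [0.706, -0.039, 0.039, -0.706]
ft_force: [0.5, -0.3, -6.8]
grip_width: 0.0176
time: 20.1
position: [0.5166, 0.1971, -0.0145]
tool_rot: [0.706, -0.039, 0.039, -0.706]
ft_force: [-0.5, -1.1, -7.5]
grip_width: 0.0175
```

```bash
python3 -m creep '[[[0,0.6,0],0,0.1],[[0,0,0],0,0.1]]'
python3 -m creep '[[[0,0.5,0],0,0.1],[[0,0,0],0,0.1]]'
```

```text
time: 20.3
position: [0.5166, 0.1971, -0.0151]
tool_rot: [0.706, -0.039, 0.039, -0.706]
ft_force: [-0.1, -0.1, -6.8]
grip_width: 0.0174
time: 20.5
position: [0.5167, 0.1972, -0.0155]
tool_rot: [-0.706, 0.039, -0.039, 0.706]
ft_force: [0.1, -0.8, -6.7]
grip_width: 0.0175
```

```bash
python3 -m creep '[[[0,0.5,0],0,0.1],[[0,0,0],0,0.1]]'
python3 -m creep '[[[0,0.5,0],0,0.1],[[0,0,0],0,0.1]]'
python3 - <<'E'
from h import *
s=cam("scene");d=cam("side")
crop(d,290,330,360,400,9,"pics/d20.png"); crop(s,180,210,260,275,9,"pics/s20.png")
E
```

```text
time: 20.7
position: [0.5167, 0.1972, -0.0158]
tool_rot: [-0.706, 0.039, -0.039, 0.706]
ft_force: [-0.2, -0.2, -4.0]
grip_width: 0.0177
time: 20.9
position: [0.5167, 0.1972, -0.0158]
tool_rot: [-0.706, 0.039, -0.039, 0.706]
ft_force: [-1.9, -0.2, 2.3]
grip_width: 0.0179
```

View pics/s20.png

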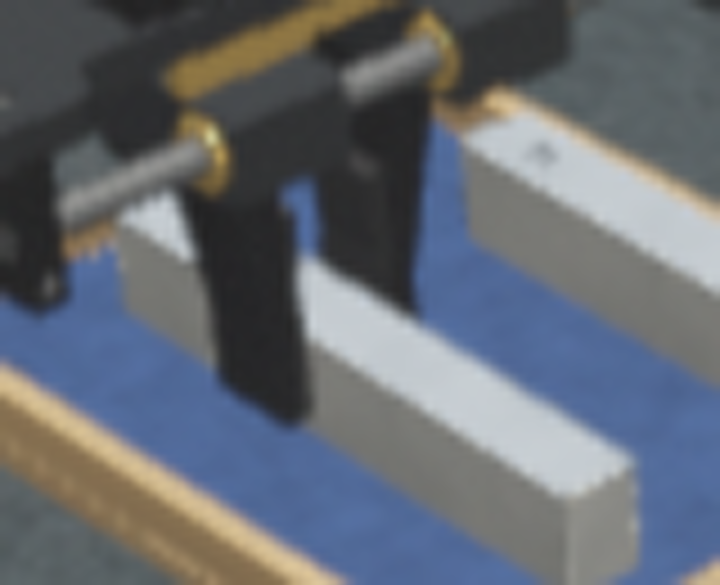

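Contact: the force went from -7 to +2 N as the bar came to rest. Opening only part way (about 38 mm), to keep clear of the short bar.

```bash
python3 -m creep '[[[0,0,0],0,0.24],[[0,0,0],0,0.28],[[0,0,0],0,0.34],[[0,0,0],0,0.4],[[0,0,0],0,0.44],[[0,0,0],0,0.44],[[0,0,0],0,0.44]]' 20
python3 -m creep '[[[0,-6,0],0,0.44],[[0,-14,0],0,0.44],[[0,-25,0],0,0.44],[[0,-30,0],0,0.44],[[0,-40,0],0,0.44],[[0,-40,0],0,0.44],[[0,0,0],0,0.44]]'
python3 -m creep '[[[0,0,-40],0,0.44],[[0,0,-40],0,0.44],[[0,0,-40],0,0.44],[[0,0,-20],0,0.44],[[0,0,0],0,0.44]]'
python3 - <<'E'
from h import *
np.set_printoptions(precision=1,suppress=True)
w=cam("wrist"); s=cam("scene");d=cam("side")
cv2.imwrite("pics/w21.png",w["pixels"][:,:,::-1]);cv2.imwrite("pics/s21.png",s["pixels"][:,:,::-1]);cv2.imwrite("pics/d21.png",d["pixels"][:,:,::-1])
E
```

```text
time: 21.7
position: [0.5167, 0.1971, -0.0166]
tool_rot: [0.706, -0.039, 0.039, -0.706]
ft_force: [-0.2, -0.3, -0.1]
grip_width: 0.0379
time: 22.4
position: [0.5211, 0.1981, 0.1452]
tool_rot: [-0.705, 0.034, -0.043, 0.707]
ft_force: [1.2, -0.6, 0.1]
grip_width: 0.0384
time: 22.9
position: [0.5008, 0.0557, 0.1388]
tool_rot: [0.706, -0.04, 0.04, -0.706]
ft_force: [-1.0, 0.8, 0.5]
grip_width: 0.0382
```

View pics/w21.png

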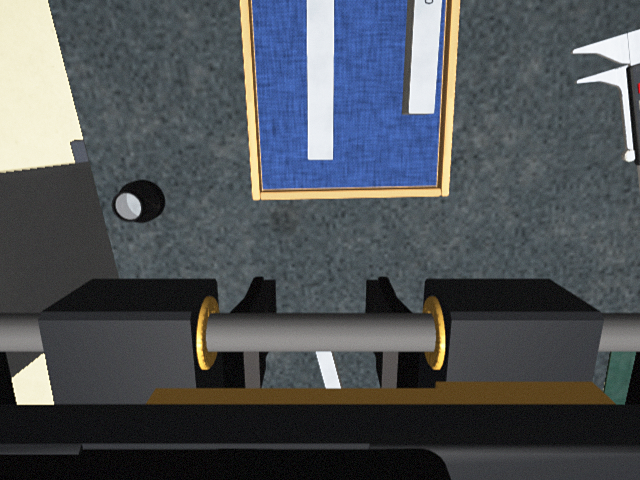

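View pics/s21.png

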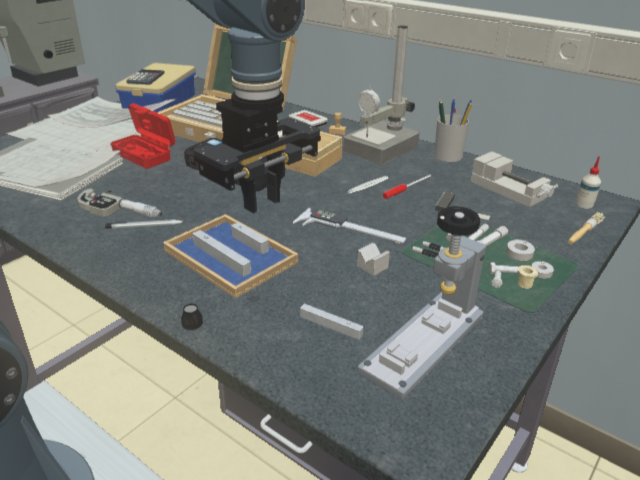

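View pics/d21.png

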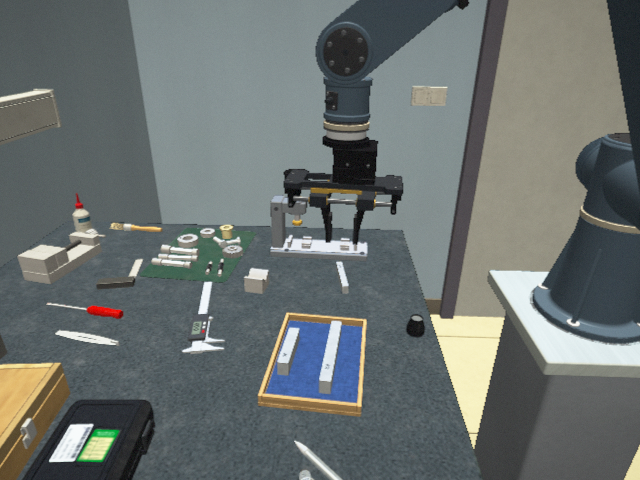

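Run:
```python
from h import *
np.set_printoptions(precision=1,suppress=True)
s=cam("scene");d=cam("side");w=cam("wrist")
a=cv2.imread("pics/scene0.png").astype(int); b=s["pixels"][:,:,::-1].astype(int)
for n,(u0,v0,u1,v1) in dict(vblock=(355,240,392,277),loupe=(178,300,206,332),short=(234,222,272,250),tablebar=(296,300,366,342)).items():
    print(n,np.abs(a-b)[v0:v1,u0:u1].mean().round(2))
crop(s,160,205,300,300,5.5,"pics/s22.png"); crop(d,255,305,375,415,5.5,"pics/d22.png"); crop(d,265,190,325,245,10,"pics/d23.png")
```

```text
vblock 0.37
loupe 0.6
short 0.46
tablebar 0.42
```

View pics/s22.png

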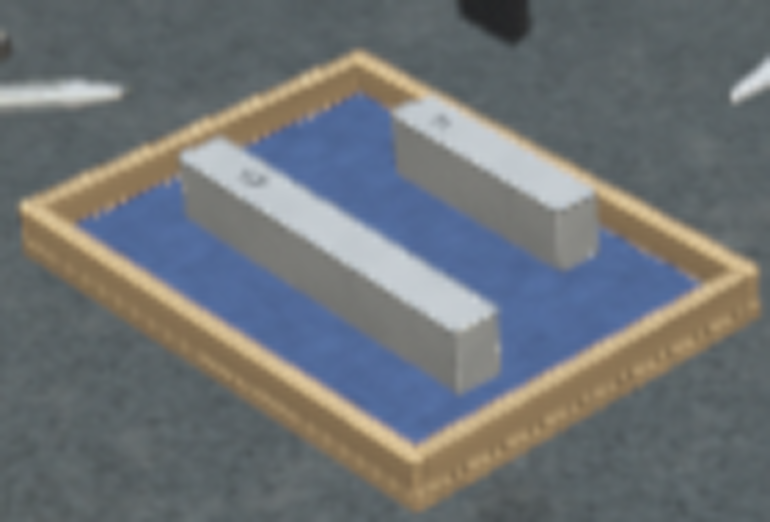

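View pics/d22.png

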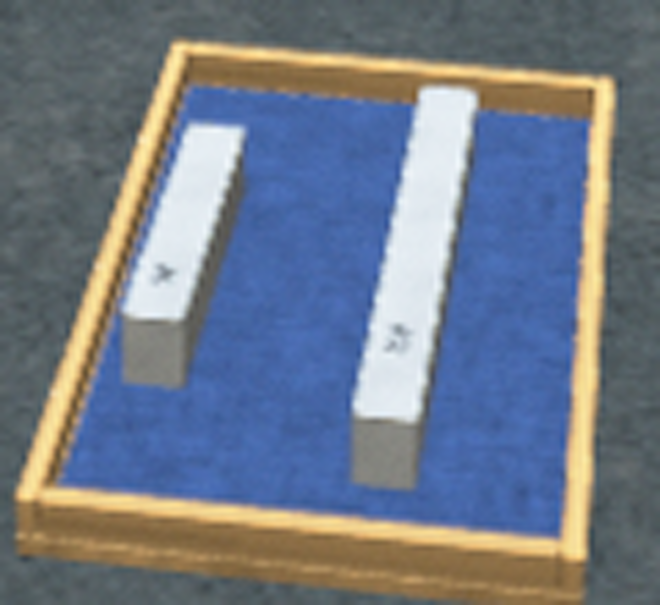

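View pics/d23.png

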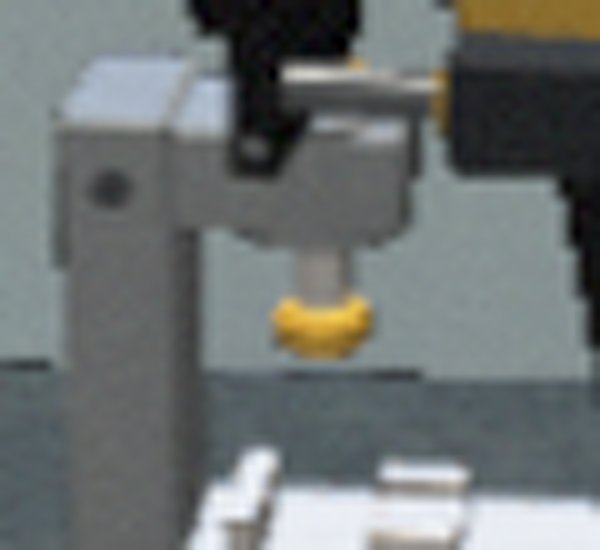

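Run:
```python
from h import *
np.set_printoptions(precision=1,suppress=True)
s=cam("scene");d=cam("side")
S=lambda p:(p[0]/5.5+160-.4,p[1]/5.5+205-.4); D=lambda p:(p[0]/5.5+255-.4,p[1]/5.5+305-.4)
def rep(c,f,tray,lb,sb):
    Tt=np.array([onz(c,*f(p),.02)[:2] for p in tray])*1e3; cen=Tt.mean(0)
    # order: far-left.. lists as (+y,-x),(+y,+x),(-y,+x),(-y,-x)
    y=(Tt[0]+Tt[1]-Tt[2]-Tt[3]); y/=np.linalg.norm(y); x=np.array([y[1],-y[0]])
    for n,b in (("long",lb),("short",sb)):
        B=np.array([onz(c,*f(p),.0325)[:2] for p in b])*1e3; q=B.mean(0)-cen
        v=B[0]+B[1]-B[2]-B[3]; print(n,"tray xy",q@x,q@y,"angle",np.degrees(np.arctan2(v@x,v@y)),"len",np.linalg.norm(v)/2)
rep(s,S,[(20,207),(360,50),(760,270),(418,455)],[(181,156),(222,137),(498,310),(458,330)],[(393,116),(430,98),(598,194),(555,208)])
rep(d,D,[(582,548),(20,492),(178,44),(612,80)],[(420,417),(352,413),(421,88),(477,92)],[(186,317),(123,314),(190,124),(245,128)])
```

```text
long tray xy -21.377352829913306 -0.5037986734952334 angle 1.512466719409159 len 149.19018596592684
short tray xy 47.32569885666054 -1.3807380429424339 angle 1.1720788786781213 len 87.86396189347622
long tray xy -20.501942530509076 1.3381380501252875 angle 0.8362309801065616 len 147.36780839338982
short tray xy 49.21398439996311 1.531334526562598 angle 0.8154375043159172 len 88.39013488937712
```

The bar is at tray (-21, 0) mm and parallel to the short bar within 0.4°. The bystanders haven't moved, and the pad still stands open. Handing in.

```bash
python3 -m creep '[[[0,0,0],0,0.44],[[0,0,0],0,0.44],[[0,0,0],0,0.44]]'; python3 -c "
from rig import robot
print(robot.hand_in())"
```

```text
time: 23.6
position: [0.5012, 0.0582, 0.1384]
tool_rot: [-0.706, 0.039, -0.039, 0.706]
ft_force: [-0.0, -0.4, 1.3]
grip_width: 0.038
the job is handed in; nothing more can be done
None
```

The job is done and handed in at 23.6 s, with the robot clear of everything. I turned the handwheel 2.2 rad anticlockwise, rising with it. I then lifted the bar 13 mm, drew it out about 120 mm towards -x without touching the pad, and set it down in the tray until the force showed contact.

**Last checks**
- **Bar:** it lies at about tray x = -21 mm, y = 0, parallel to the short bar within about 0.4° in both fixed views.
- **Pad:** it stands about 20–21 mm above the bar's height. The two views differed by 1–2 mm because the pad's edge is chamfered. Its height had not changed at the last look.
- **Bystanders:** the V-block, loupe and short bar look the same in the scene view as at the start.

**What disagreed:** both fixed views showed the fingertips about 27 mm above the reported TCP. Because of this, the first closing on the wheel went just above the rim and gripped nothing. I measured the offset, allowed for it from then on, and every later grasp and the placing agreed with it.

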